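# Unload the engraver's indexing table

### The arm

A 7-joint arm with a two-finger parallel gripper is mounted at the origin on the work surface. World frame = base frame: x ahead of the robot, y to its left, z up, the work surface at z = 0. Lengths are in m, angles in degrees, forces in N, time in s.
With the tool pointing down it reaches from about 0.375 to 0.925 m from the base axis. Payload 3.1 kg.
Tool frame: the origin (TCP) lies at the very end of the fingers, on their centre line; the grasp point (between the pads) lies 19 mm behind it; z points along the fingers, y is the direction in which the jaws open and shut (so a half turn about z gives the same grasp; the last joint's range is limited). The gripper opens to 85 mm and grips with 20 to 120 N. Pads are 22 mm wide; open, the fingers measure 114 mm over their backs; the gripper's body (76 mm by 85 mm) begins 54 mm behind the grasp point. The pads swing forward as they close: fully open they stand 13 mm farther back than shut.
Start: joints at [68.824, 21.939, 2.515, 91.553, -1.026, 66.532, -2.859], TCP at [0.175, -0.626, 0.231] pointing down, gripper open.
Joint ranges: [-149.38, 149.38], [-23.57, 123.04], [-84.95, 90], [0, 143.3], [-89.99, 269.99], [3.08, 112.72], [-163.45, 163.45]. Speed limits (degrees/s): [159.86, 159.86, 180, 180, 180, 180, 180].

### API

Orientations are given as [roll, pitch, yaw] about the fixed x, y, z axes, in that order (R = Rz(yaw) Ry(pitch) Rx(roll)).
In Python, from bench import ctrl gives the robot as it stands.
- The arm moves only by the shell command python3 -m inch 'ROWS'. ROWS is JSON, a list of rows, each a list of 3 entries, a list of its own where there are three numbers: the shift along the tool's x, y, z in cm, then the turn, a rotation vector about the tool's x, y, z in rad, then the gripper's target within -1 to 1 (fully open at 1, half-way at 0, shut at -1). In form: [[[x, y, z], [ax, ay, az], gripper], ...]. A call has 1 to 10 rows; each row shifts and turns the commanded pose from where the row before left it, along the tool's axes as they then stand; what a row does not reach is not made up. A row lasts 1/10 s, in which the tool goes at most 50 mm and 8.59 degrees, less where a joint would pass 70% of its speed; a pose out of reach is approached as far as the arm can. A call is refused whole if a number of a shift passes 5 or a number of a turn 0.15, either way. A call with a gripper value outside its range is refused whole. The fingers move at their own pace and stop on an object; the grip force is fixed at half the most. Time passes only in rows, so rows that do not move let the fingers close. It gives the time, the measured TCP pose, the force and the opening at its end, in the units of the state.
- ctrl.read_state(): the state, without advancing time (a new reading comes with each control period).
- ctrl.read_camera(name): name is "side" or "top"; returns a dict with "frame" (400x640x3 uint8, red, green, blue), "fx", "fy", "cx", "cy" (pixels), "view" (4x4, takes a point from world to camera coordinates). Camera axes: x right, y up, looking along -z (the intrinsics and any distortion apply to the point x, -y, -z); pixel columns grow to the right and rows downward; lengths in m; the calibration is good to about 2 mm. A picture is of the moment at which its call begins. There is no depth.
- ctrl.job_done(): hands the job in, once; it reports no verdict.
The state is a dict: "time_s": time; "joint_pos": joint angles; "joint_vel": joint speeds; "tau": joint torques, N m; "ee_pos": TCP position; "tool_rot": TCP orientation; "force": force on the tool from outside, world axes, zero at the start; "wrist_torque": the same for the moment, N m; "gripper_width": finger opening in m.
Only numpy, scipy, OpenCV 4.12 (cv2) and the standard library are available. Lean on these libraries where they do the work, as an engineer would, in place of code of your own. Each camera call takes 0.05 s, during which the arm holds its last target.

### The job

Unload the engraved inkstones: by turning the handwheel (two turns to a station; never push the table itself) bring each loaded station in turn to the red mark at the machine's open front, lift its nest plate straight up off the two pins, and lay it flat on the floor of the wooden tray, the plates side by side. When the table is empty, wind it round until its broad white line stands at the red mark, then press the yellow key and after it the green key fully down, one at a time, never the red one. Do not disturb the loose stones and the mallet on the bench.

Things in the scene. Friction and masses are not known exactly. Their poses are not given: they have to be found in the camera images.
- handwheel (a joint): angle turned by the handwheel since the start, rad; grows anticlockwise seen from above, starts at 0. The wheel (black, 130 mm across, lying flat, axis vertical) at the right front of the machine turns any number of turns either way. One full turn turns the table 45 degrees in the same sense (worm gear), so two turns bring the next station round. It stays where it is left
- handle_grip (a point): middle of the wheel's red upright handle (round, 22 mm thick, 56 mm tall, 28 mm of it above this point and 28 mm below, revolving on its own pin), 50 mm out from the wheel's axis; goes round with the wheel. Turning it takes about 5 N at the handle. The wheel's flat top lies 33 mm below this point
- wheel_axis (a point): fixed point on the handwheel's vertical axis, at the height of the middle of the red handle
- index_mark (a point): tip of the red index mark on the machine's base at the open front: fixed, at the rotary table's rim, level with the table's top face (75 mm above the bench), 158 mm from the table's axis
- home_line (a point): outer end of the broad white line on the rotary table's rim (station 0, home), 158 mm from its axis; goes round with the table
- load_mark (a point): fixed point at the open front of the machine, 105 mm from the table's axis, where the centre of a station comes when its rim line stands at the red mark; level with the table's top face. Its -x axis points outward to the red mark. A clear guard sheet, 75 mm above the table, covers all farther back than 90 mm behind this point (+x); above the front it is open. The spindle behind rises to 245 mm above the bench
- station_0 (a point): centre of station 0 of the rotary table (dark grey disc, 330 mm across), on its top face, 105 mm from the axis; goes round with the table. Stations 0, 1, 2, 3 follow anticlockwise at 90 degrees. Each has two upright steel pins, 8 mm thick and 26 mm tall. Station 0 has the broad white line (home), the others thin white lines
- station_1 (a point): centre of station 1 of the rotary table (dark grey disc, 330 mm across), on its top face, 105 mm from the axis; goes round with the table. Stations 0, 1, 2, 3 follow anticlockwise at 90 degrees. Each has two upright steel pins, 8 mm thick and 26 mm tall
- station_2 (a point): centre of station 2 of the rotary table (dark grey disc, 330 mm across), on its top face, 105 mm from the axis; goes round with the table. Stations 0, 1, 2, 3 follow anticlockwise at 90 degrees. Each has two upright steel pins, 8 mm thick and 26 mm tall
- station_3 (a point): centre of station 3 of the rotary table (dark grey disc, 330 mm across), on its top face, 105 mm from the axis; goes round with the table. Stations 0, 1, 2, 3 follow anticlockwise at 90 degrees. Each has two upright steel pins, 8 mm thick and 26 mm tall
- plate_0: nest plate on the pins of station 0, or absent (None): aluminium, 112 (x) by 72 (y) by 10 mm, origin centre of its underside; its x runs along the table's rim. On it, all one piece, a dark inkstone (54 mm wide, top 28 mm up), a 16 mm strap and an upright wooden grip 58 mm long (x), 12 mm thick (y), 36 to 64 mm up. 0.4 to 0.65 kg, balanced under the grip. Two 9.6 mm holes slide on the pins
- plate_1: nest plate on the pins of station 1, or absent (None): aluminium, 112 (x) by 72 (y) by 10 mm, origin centre of its underside; its x runs along the table's rim. Like plate_0
- plate_2: nest plate on the pins of station 2, or absent (None): aluminium, 112 (x) by 72 (y) by 10 mm, origin centre of its underside; its x runs along the table's rim. Like plate_0
- plate_3: nest plate on the pins of station 3, or absent (None): aluminium, 112 (x) by 72 (y) by 10 mm, origin centre of its underside; its x runs along the table's rim. Like plate_0
- turntable: rotary table, dark grey disc 330 mm across, 25 mm thick; origin on its axis, its top face 25 mm above. z is its axis
- tray: loose wooden tray with a felt floor: outside 156 (x) by 286 (y) by 20 mm tall, walls 8 mm, floor 8 mm above its origin (centre of its underside). Three plates lie side by side along y, their x along the tray's x
- key_yellow (a joint): travel of the yellow spring key, m: 0 up, 0.006 fully down (4 N)
- key_green (a joint): travel of the green spring key, m: 0 up, 0.006 fully down (4 N)
- key_red (a joint): travel of the red key, m, likewise; not to be pressed
- key_yellow_top (a point): centre of the top of the yellow key (round, 28 mm across, pressed straight down) at the left end of the grey key box, 62 mm above the bench
- key_green_top (a point): centre of the top of the green key, in the middle of the key box, 60 mm from the yellow one; the red one is at the right end, 60 mm to the other side
- round_inkstone: bystander: dark round stone, 100 mm across, 19 mm tall; origin centre of its underside
- mallet: bystander: wooden mallet lying, 225 mm long along x with its 100 mm wide, 55 mm tall head at +x; origin on the bench near its middle
- rough_stone: bystander: brown rough stone about 130 by 90 by 75 mm; origin centre of its underside
Mind the look-alikes: they are no part of the job. What is shaped like the part that bears key_yellow but turquoise is not meant.

How it is judged (in metres and radians):
On the way, in this order (a step that is already met when the one before it is completed fails the run):
1. all nest plates lie flat in the tray (x of plate_0 in the frame of tray between -0.035 and 0.035 m and y of plate_0 in the frame of tray between -0.105 and 0.105 m and z of plate_0 in the frame of tray between 0.004 and 0.012 m and angle between each of plate_0, plate_1, plate_2, plate_3's own z axis and vertical below 0.06 rad and linear speed of each of plate_0, plate_1, plate_2, plate_3 below 0.03 m/s and x of plate_1 in the frame of tray between -0.035 and 0.035 m and y of plate_1 in the frame of tray between -0.105 and 0.105 m and z of plate_1 in the frame of tray between 0.004 and 0.012 m and x of plate_2 in the frame of tray between -0.035 and 0.035 m and y of plate_2 in the frame of tray between -0.105 and 0.105 m and z of plate_2 in the frame of tray between 0.004 and 0.012 m and x of plate_3 in the frame of tray between -0.035 and 0.035 m and y of plate_3 in the frame of tray between -0.105 and 0.105 m and z of plate_3 in the frame of tray between 0.004 and 0.012 m), for 0.2 s.
2. with the plates in the tray and the white line at the red mark, the yellow key is pressed (all of step 1 and horizontal distance between home_line and index_mark below 0.01 m and value of joint key_yellow above 0.004 m and value of joint key_green below 0.002 m), for 0.05 s.
3. then the green key is pressed (all of step 1 and horizontal distance between home_line and index_mark below 0.01 m and value of joint key_green above 0.004 m and value of joint key_yellow below 0.002 m), for 0.05 s.
At the end, for the whole second after the job is handed in: Every nest plate present lies flat on the tray's floor (within 4 mm of it, tilt under 0.06 rad) at rest, the outer end of the table's white line is within 10 mm of the tip of the red mark, the handwheel is at rest, and all keys are up again (all of step 1 and horizontal distance between home_line and index_mark below 0.01 m and value of joint each of key_yellow, key_green, key_red below 0.002 m and velocity of joint handwheel between -0.1 and 0.1 rad/s); the robot touches nothing.
It fails at once if a plate is lifted off its pins while it stands more than 20 mm from the loading place ((z of plate_0 in the frame of station_0 above 0.008 m and horizontal distance between plate_0 and station_0 below 0.012 m and horizontal distance between plate_0 and load_mark above 0.02 m) or (z of plate_1 in the frame of station_1 above 0.008 m and horizontal distance between plate_1 and station_1 below 0.012 m and horizontal distance between plate_1 and load_mark above 0.02 m) or (z of plate_2 in the frame of station_2 above 0.008 m and horizontal distance between plate_2 and station_2 below 0.012 m and horizontal distance between plate_2 and load_mark above 0.02 m) or (z of plate_3 in the frame of station_3 above 0.008 m and horizontal distance between plate_3 and station_3 below 0.012 m and horizontal distance between plate_3 and load_mark above 0.02 m)).
It fails at once if a plate is cocked on its pins by more than 0.25 rad ((horizontal distance between plate_0 and station_0 below 0.03 m and z of plate_0 in the frame of station_0 below 0.025 m and angle between plate_0's own z axis and vertical above 0.25 rad) or (horizontal distance between plate_1 and station_1 below 0.03 m and z of plate_1 in the frame of station_1 below 0.025 m and angle between plate_1's own z axis and vertical above 0.25 rad) or (horizontal distance between plate_2 and station_2 below 0.03 m and z of plate_2 in the frame of station_2 below 0.025 m and angle between plate_2's own z axis and vertical above 0.25 rad) or (horizontal distance between plate_3 and station_3 below 0.03 m and z of plate_3 in the frame of station_3 below 0.025 m and angle between plate_3's own z axis and vertical above 0.25 rad)).
It fails at once if the robot pushes the rotary table itself (over 8 N) (contact force between any of the fingers, the arm and turntable above 8 N).
It fails at once if the red key is pressed, or yellow and green are down together (value of joint key_red above 0.003 m or value of joint each of key_yellow, key_green above 0.003 m).
It fails at once if the round stone, the mallet or the rough stone is moved more than 30 mm (distance of any of round_inkstone, mallet, rough_stone from where it was at the start of the episode above 0.03 m).
Of plate_0, plate_1, plate_2, plate_3 only 2 to 3 are there at a start; the rules pass over those that are not, and their reading is None.
At some moment in a run one of tray may be knocked a few centimetres aside while the robot is not near it.
Once in a run the grip may slacken for a moment while it holds something.
It also fails if it takes over 210 s, if anything falls off the work surface, if the arm or the gripper's body presses on something with over 40 N, if the wrist force passes 120 N, or if a joint passes its speed limit or range.

## Working session

There is one attempt and no reset: what is moved stays moved. The work goes in short steps, Python scripts to look and compute and a shell command to move; the robot and the scene stay as the last step left them, time stands still between calls to the robot, and variables do not carry over. Pictures are saved under pics/ and viewed, and the job is handed in when it is done.

```bash
ls; mkdir -p pics
python3 - <<'E'
from bench import ctrl
import cv2,numpy as np
s=ctrl.read_state();print({k:np.round(v,3).tolist() for k,v in s.items()})
for n in("side","top"):
    c=ctrl.read_camera(n);cv2.imwrite(f"pics/{n}0.png",c["frame"][:,:,::-1]);print(n,[c[k] for k in("fx","fy","cx","cy")],np.round(c["view"],4).tolist(),[k for k in c])
E
```

```text
pics
{'time_s': 0.0, 'joint_pos': [68.823, 21.993, 2.514, 91.65, -1.025, 66.532, -2.86], 'joint_vel': [0.043, 0.112, 0.01, -0.001, -0.02, -0.137, 0.037], 'tau': [-0.0, -43.347, 1.024, -24.952, 0.011, 0.011, 0.0], 'ee_pos': [0.174, -0.625, 0.23], 'tool_rot': [-179.848, 0.009, 15.575], 'force': [0.479, 0.665, -0.141], 'wrist_torque': [-0.027, -0.014, -0.065], 'gripper_width': 0.085}
side [467.3710278801397, 467.3710278801397, 313.37913524593233, 204.11711796541707] [[-0.869, -0.4947, 0.0121, 0.4014], [0.2689, -0.4515, 0.8508, -0.2587], [-0.4154, 0.7426, 0.5254, -1.4244], [0.0, 0.0, 0.0, 1.0]] ['frame', 'fx', 'fy', 'cx', 'cy', 'view']
top [428.5034270227791, 428.5034270227791, 319.10683502484693, 194.19245456815884] [[-0.0238, -0.9994, -0.0256, -0.0189], [0.9894, -0.0272, 0.1424, -0.4808], [-0.143, -0.0219, 0.9895, -1.4715], [0.0, 0.0, 0.0, 1.0]] ['frame', 'fx', 'fy', 'cx', 'cy', 'view']
```

View pics/side0.png

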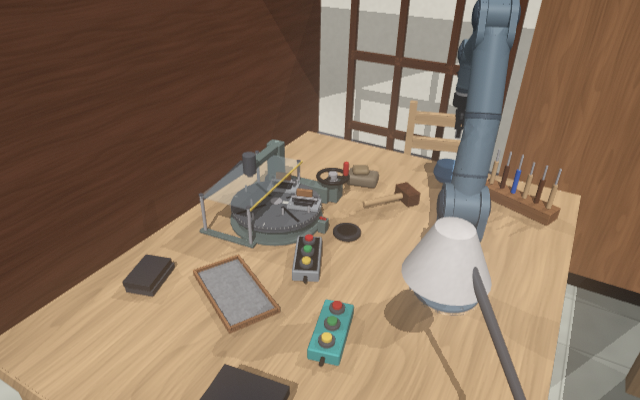

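View pics/top0.png

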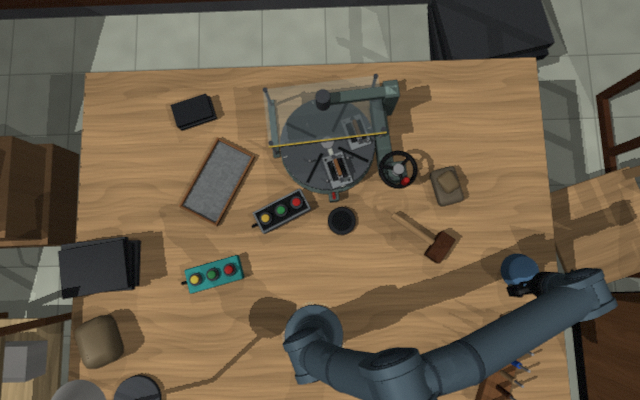

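The top view shows the grey key box around (282,210) and the turquoise look-alike at (213,273). The tray is at (219,181) and the table at (328,147). The wheel is at (398,169) with its red handle at (405,181). Next I'll zoom in on these.

```bash
cat > h.py <<'E'
from bench import ctrl
import cv2,numpy as np
def cam(n): return ctrl.read_camera(n)
def ray(c,u,v):
    V=np.array(c["view"]);d=np.array([(u-c["cx"])/c["fx"],-(v-c["cy"])/c["fy"],-1.0])
    R=V[:3,:3];return -R.T@V[:3,3],R.T@d
def plane(c,u,v,z):
    o,d=ray(c,u,v);return o+d*(z-o[2])/d[2]
def proj(c,p):
    q=np.array(c["view"])[:3]@np.r_[p,1];return np.array([c["cx"]+c["fx"]*q[0]/-q[2],c["cy"]-c["fy"]*q[1]/-q[2]])
def two(c1,p1,c2,p2):
    o1,d1=ray(c1,*p1);o2,d2=ray(c2,*p2);s=np.linalg.lstsq(np.c_[d1,-d2],o2-o1,rcond=None)[0]
    a,b=o1+d1*s[0],o2+d2*s[1];return (a+b)/2,np.linalg.norm(a-b)
def crop(c,u0,v0,u1,v1,k,name):
    f=c["frame"][v0:v1,u0:u1,::-1];cv2.imwrite(name,cv2.resize(f,None,fx=k,fy=k,interpolation=cv2.INTER_CUBIC))
def blob(c,cond,box):
    u0,v0,u1,v1=box;h=cv2.cvtColor(np.ascontiguousarray(c["frame"]),cv2.COLOR_RGB2HSV)[v0:v1,u0:u1].astype(int)
    m=cond(h[...,0],h[...,1],h[...,2]).astype(np.uint8)
    n,l,st,ce=cv2.connectedComponentsWithStats(m);i=1+np.argsort(-st[1:,4])[:4]
    return [(int(st[j,4]),np.round(ce[j]+[u0,v0],1).tolist()) for j in i],m
def st():
    s=ctrl.read_state();print("t",round(s["time_s"],2),"p",np.round(s["ee_pos"],4),"rot",np.round(s["tool_rot"],1),"F",np.round(s["force"],1),"w",round(s["gripper_width"],4),"j",np.round(s["joint_pos"],0))
    return s
def go(x,y,z,yaw=None):
    "how far to go in tool axes: cm, and turn about tool z"
    from scipy.spatial.transform import Rotation as Ro
    s=ctrl.read_state();R=Ro.from_euler("xyz",s["tool_rot"],degrees=True)
    d=R.inv().apply(np.array([x,y,z])-s["ee_pos"])*100
    print("shift cm",np.round(d,2))
    if yaw is not None:
        w=(R.inv()*Ro.from_euler("xyz",[180,0,yaw],degrees=True)).as_rotvec();print("turn",np.round(w,3))
        w=(R.inv()*Ro.from_euler("xyz",[180,0,yaw+180],degrees=True)).as_rotvec();print("or",np.round(w,3))
E
python3 - <<'E'
from h import *
c=cam("top");crop(c,240,70,440,250,4,"pics/t1.png");c=cam("side");crop(c,190,130,390,290,4,"pics/s1.png")
E
```

```text
(no output)
```

View pics/t1.png

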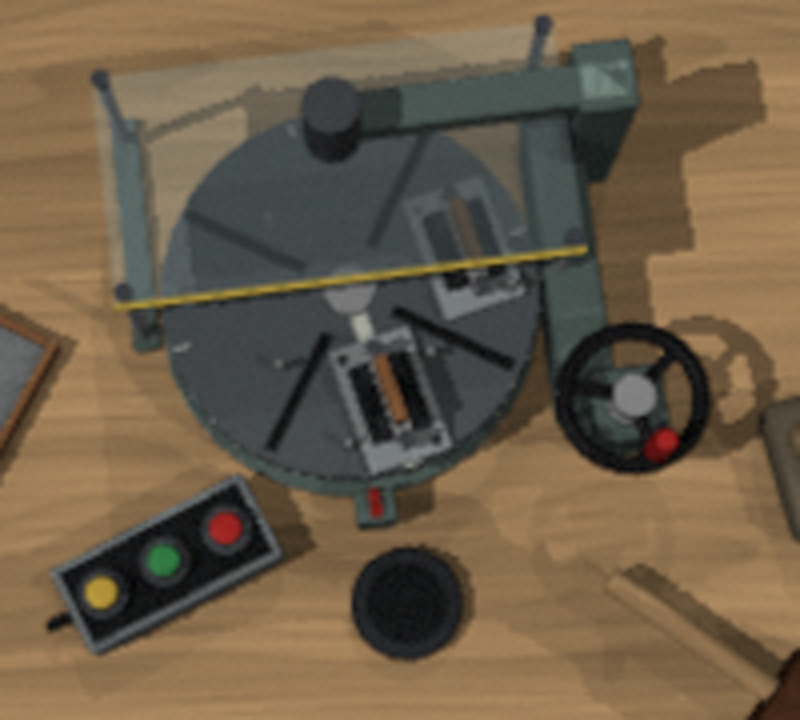

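View pics/s1.png

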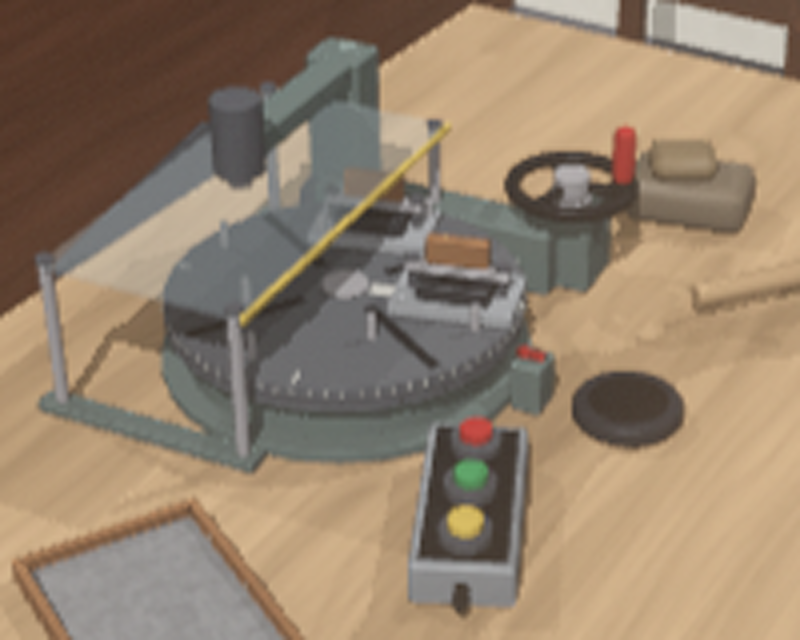

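Run:
```python
from h import *
c=cam("top");crop(c,275,95,380,195,7,"pics/t2.png");c=cam("side");crop(c,225,150,335,240,7,"pics/s2.png")
```

```text
(no output)
```

View pics/t2.png

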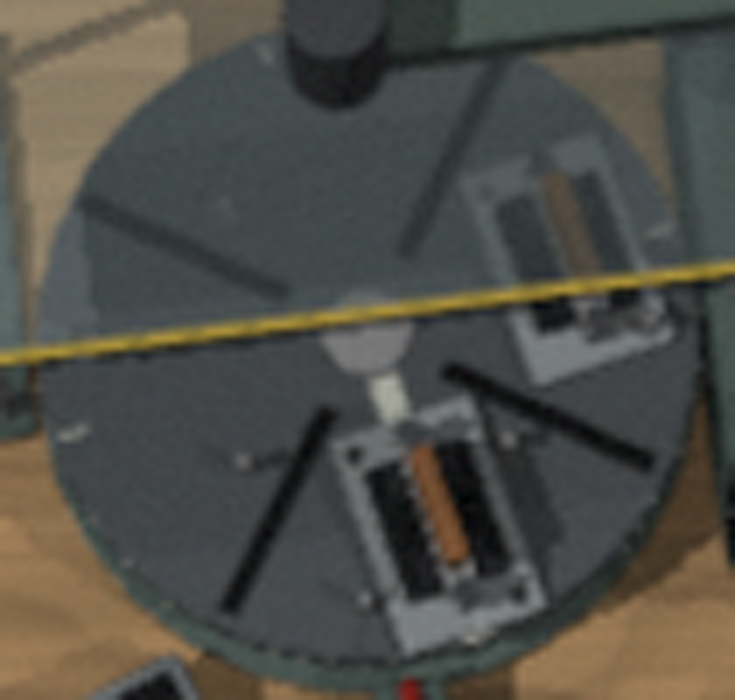

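View pics/s2.png

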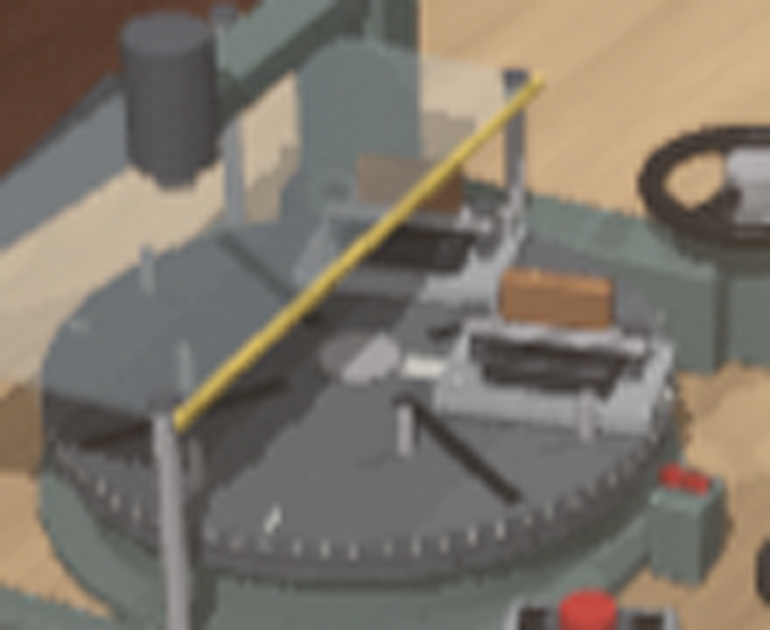

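The front plate, at the white-line station 0, is at about (339,166) in the top image. It lies crosswise: its long side is radial, its holes are empty, and the pins stand beside it. Plate 1, at about (357,132), sits under the guard on its pins. Stations 2 and 3 are empty. Next I'll measure everything.

Run:
```python
from h import *
t=cam("top");s=cam("side")
red=lambda h,S,V:((h<6)|(h>174))&(S>150)&(V>90)
yel=lambda h,S,V:(h>18)&(h<32)&(S>120)&(V>130)
grn=lambda h,S,V:(h>45)&(h<80)&(S>120)
org=lambda h,S,V:(h>5)&(h<16)&(S>110)&(V>80)
wht=lambda h,S,V:(S<40)&(V>150)
TB=(240,70,440,240);SB=(190,130,390,285)
for n,f in(("red",red),("yel",yel),("grn",grn),("org",org)):
    print(n,"top",blob(t,f,TB)[0],"side",blob(s,f,SB)[0])
# tray corners contour top
hsv=cv2.cvtColor(t["frame"],cv2.COLOR_RGB2HSV)
m=((hsv[...,1]<40)&(hsv[...,2]>60)).astype(np.uint8);m2=np.zeros_like(m);m2[125:235,170:262]=m[125:235,170:262]
cs,_=cv2.findContours(m2,cv2.RETR_EXTERNAL,cv2.CHAIN_APPROX_NONE);k=max(cs,key=cv2.contourArea)
r=cv2.minAreaRect(k);print("felt",r);b=cv2.boxPoints(r);P=np.array([plane(t,u,v,0.010) for u,v in b]);print(b.round(1).tolist(),P.round(4).tolist(),P.mean(0))
print(np.linalg.norm(np.diff(P,axis=0),axis=1))
```

```text
red top [(48, [295.9, 201.6]), (29, [405.7, 179.8]), (16, [333.4, 195.1])] side [(53, [345.5, 168.4]), (37, [308.6, 237.2]), (9, [322.2, 218.0])]
yel top [(161, [326.3, 139.3]), (43, [264.9, 217.9])] side [(107, [273.5, 187.7]), (58, [305.9, 259.8])]
grn top [(49, [280.6, 209.6])] side []
org top [(96, [246.5, 160.4]), (56, [337.3, 166.8]), (5, [430.4, 166.0]), (5, [412.2, 94.6])] side [(3477, [223.1, 153.3]), (280, [223.5, 268.9]), (95, [304.0, 192.5]), (6, [288.3, 177.3])]
felt ((216.56048583984375, 180.80572509765625), (36.55238342285156, 74.62113189697266), 28.610462188720703)
[[182.60000610351562, 204.8000030517578], [218.39999389648438, 139.3000030517578], [250.5, 156.8000030517578], [214.6999969482422, 222.3000030517578]] [[0.4587, 0.4597, 0.01], [0.6968, 0.3331, 0.01], [0.6277, 0.2152, 0.01], [0.3928, 0.3432, 0.01]] [0.54399931 0.3378073  0.01      ]
[0.26964994 0.13664257 0.26745086]
```

Run:
```python
from h import *
t=cam("top");s=cam("side")
print("yellow",plane(t,264.9,217.9,.062),plane(s,305.9,259.8,.062))
print("green",plane(t,280.6,209.6,.062)); print("redk",plane(t,295.9,201.6,.062),plane(s,308.6,237.2,.062))
print("mark",plane(t,333.4,195.1,.075),plane(s,322.2,218.0,.075))
print("handle two",two(t,(405.7,179.8),s,(345.5,168.4)))
# T slots/rim lines from zoom t2 (275,95)+/7
L=[plane(t,275+u/7,95+v/7,.075) for u,v in((72,434),(265,52),(660,230),(475,638))]
for p in L: print("rimline",p.round(4))
print("axis",((L[0]+L[2])/2).round(4),((L[1]+L[3])/2).round(4))
for n,z,z0 in((0,.075+.064,0),): print("grip front",plane(t,337.3,166.8,z))
h=plane(t,275+365/7,95+335/7,.075);print("hub",h)
# wheel hub: grey disc
print("wheel hub top px z guess .10", plane(t,240+633/4,70+396/4,.10))
crop(t,375,140,435,200,12,"pics/w.png");crop(s,300,150,370,210,11,"pics/ws.png")
```

```text
yellow [0.3991165  0.15611143 0.062     ] [0.3980082  0.16033097 0.062     ]
green [0.42631289 0.10179044 0.062     ]
redk [0.45260531 0.04866614 0.062     ] [0.45049153 0.05343435 0.062     ]
mark [ 0.46982394 -0.0808775   0.075     ] [ 0.45793836 -0.0527404   0.075     ]
handle two (array([ 0.50396128, -0.31807604,  0.13765847]), np.float64(0.002129612220001697))
rimline [0.6078 0.082  0.075 ]
rimline [ 0.8018 -0.0179  0.075 ]
rimline [ 0.7029 -0.2126  0.075 ]
rimline [ 0.4999 -0.1141  0.075 ]
axis [ 0.6554 -0.0653  0.075 ] [ 0.6509 -0.066   0.075 ]
grip front [ 0.55450783 -0.09566537  0.139     ]
hub [ 0.65374007 -0.06439167  0.075     ]
wheel hub top px z guess .10 [ 0.54911103 -0.30153675  0.1       ]
```

View pics/w.png

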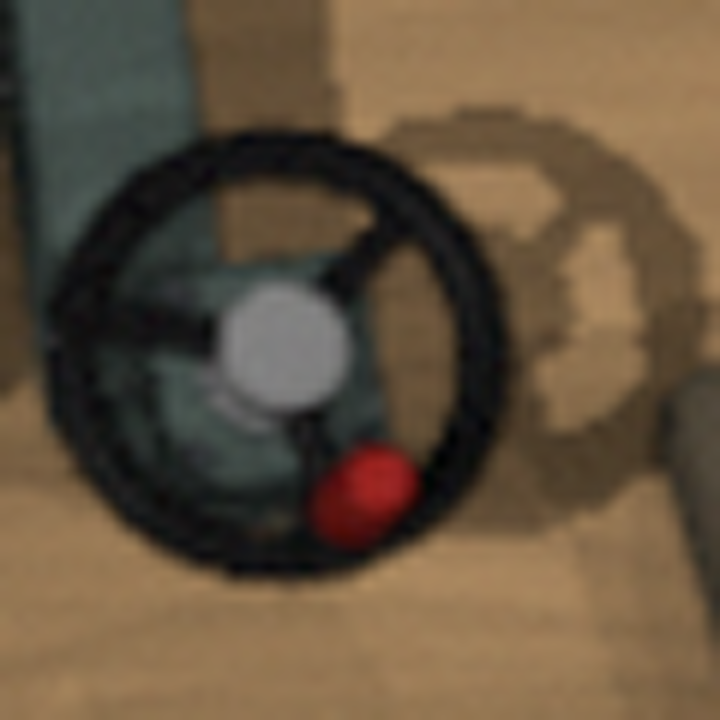

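View pics/ws.png

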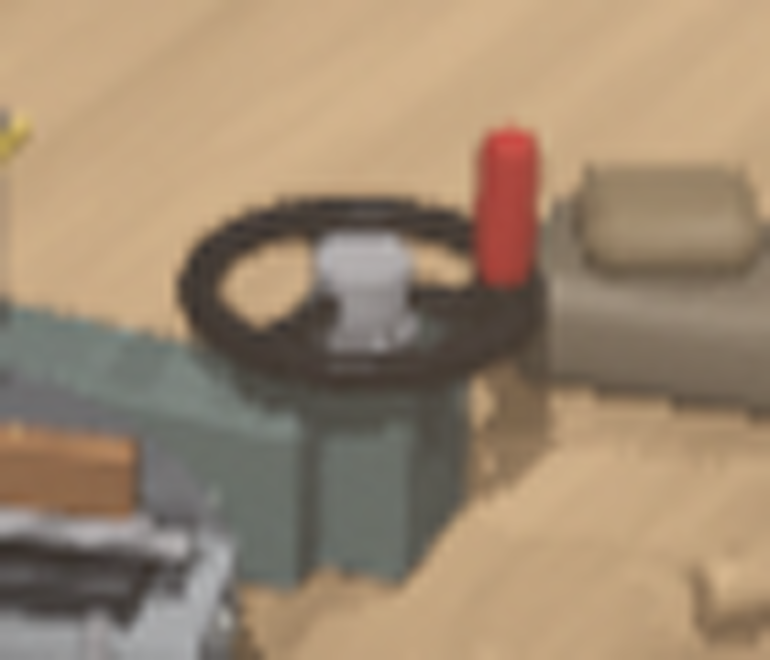

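Run:
```python
from h import *
t=cam("top");s=cam("side")
m,e=two(t,(405.2,181.3),s,(345.9,169));print("mid",m,e)
m2,e=two(t,(406.8,179.6),s,(346.4,162.6));print("top",m2,e)
z=m[2]-.04
w=plane(t,398.25,169.6,z);print("wheel axis top",w)
w2=plane(s,300+361/11,150+293/11,z);print("side",w2)
print(np.linalg.norm((m-w)[:2]))
for zz in(.13,.14,.15): print(zz,plane(t,405.2,181.3,zz),plane(s,345.9,169,zz))
go(m[0],m[1],.25,0)
```

```text
mid [ 0.50009163 -0.31598231  0.13686344] 0.0001705357508137175
top [ 0.50036344 -0.3166482   0.16398425] 0.00125314693672891
wheel axis top [ 0.54767436 -0.30195614  0.09686344]
side [ 0.54779655 -0.30192733  0.09686344]
0.049606957032292315
0.13 [ 0.50133589 -0.317197    0.13      ] [ 0.50559698 -0.32808418  0.13      ]
0.14 [ 0.49963943 -0.3153824   0.14      ] [ 0.49745223 -0.31047933  0.14      ]
0.15 [ 0.49794297 -0.3135678   0.15      ] [ 0.48930747 -0.29287448  0.15      ]
shift cm [ 39.69 -21.14  -1.87]
turn [-0.    -0.     0.272]
or [ 0.   -0.   -2.87]
```

Candidates that could be taken for the targets in the top view:
- **Key box:** the grey one is at (282,210), yellow key (265,218). The turquoise one at (213,273) is the look-alike and is not meant.
- **Tray:** the wooden one is at (217,181). The black boxes at (193,111) and (98,266) are not it.
- **Red things:** the wheel handle is at (406,180), the red key at (296,202) and the index mark at (333,195).

I choose the handle at (406,180), which the close crop above confirms. Now I'll approach it.

```bash
python3 -m inch '[[[0,0,0],[0,0,0.136],1],[[0,0,0],[0,0,0.136],1],[[1,-1,0],[0,0,0],1],[[2,-2,0],[0,0,0],1],[[3.3,-3.3,0],[0,0,0],1],[[3.5,-3.5,0],[0,0,0],1],[[3.5,-3.5,0],[0,0,0],1],[[3.5,-3.5,0],[0,0,0],1],[[3.5,-3.5,0],[0,0,0],1],[[3.5,-3.5,0],[0,0,0],1]]'; python3 -m inch '[[[3,-2.5,0],[0,0,0],1],[[2,-1.8,0],[0,0,0],1],[[1,-0.7,0],[0,0,0],1],[[0,0,0],[0,0,0],1],[[0,0,0],[0,0,0],1]]'
python3 - <<'E'
from h import *
st();go(.500,-.316,.123,0)
E
```

```text
time_s: 1.6
ee_pos: [0.4143, -0.3854, 0.2317]
tool_rot: [180.0, -0.0, 0.2]
force: [0.0, -0.2, -0.8]
gripper_width: 0.0853
time_s: 2.1
ee_pos: [0.4712, -0.3395, 0.2312]
tool_rot: [180.0, 0.1, -0.1]
force: [-0.2, -0.8, 0.2]
gripper_width: 0.0851
t 2.1 p [ 0.4712 -0.3395  0.2312] rot [ 1.8e+02  1.0e-01 -1.0e-01] F [-0.2 -0.8  0.2] w 0.0851 j [ 38.  15.  -8. 101.   2.  64. -60.]
shift cm [ 2.89 -2.36 10.81]
turn [ 0.001  0.001 -0.001]
or [ 2.000e-03 -1.000e-03  3.141e+00]
```

```bash
python3 -m inch '[[[1.5,-1.2,0],[0,0,0],1],[[1.4,-1.15,0],[0,0,0],1],[[0,0,2],[0,0,0],1],[[0,0,3],[0,0,0],1],[[0,0,3],[0,0,0],1],[[0,0,2],[0,0,0],1],[[0,0,0.8],[0,0,0],1],[[0,0,0],[0,0,0],1]]'
python3 - <<'E'
from h import *
st();t=cam("top");s=cam("side")
crop(t,370,130,440,200,5,"pics/a.png");crop(s,300,120,400,210,5,"pics/b.png")
a=cv2.imread("pics/a.png");b=cv2.imread("pics/b.png");b=cv2.resize(b,(389,350));cv2.imwrite("pics/ab.png",np.hstack([a,b]))
E
```

```text
time_s: 2.9
ee_pos: [0.4992, -0.3162, 0.122]
tool_rot: [-180.0, 0.2, -0.2]
force: [-0.2, -0.1, -0.8]
gripper_width: 0.0857
t 2.9 p [ 0.4992 -0.3162  0.122 ] rot [-180.     0.2   -0.2] F [-0.2 -0.1 -0.8] w 0.0857 j [ 35.  23.  -8. 105.   4.  53. -65.]
```

View pics/ab.png

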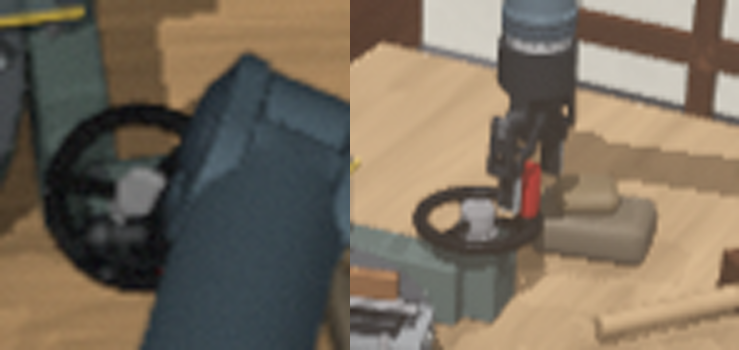

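```bash
cat >> h.py <<'E'
AX=np.array([.5477,-.3020])
def wheel(a0,steps,r=4.97):
    a=np.radians(a0+np.r_[0,np.cumsum(steps)]);p=np.c_[np.cos(a),-np.sin(a)]*r
    for i,d in enumerate(np.diff(p,axis=0)): print(f"[[{d[0]:.2f},{d[1]:.2f},0],[0,0,0],-1]",end=",\n" if i%10==9 else ",")
    print()
def hang():
    s=ctrl.read_state();d=np.array(s["ee_pos"][:2])-AX;print("handle angle",np.degrees(np.arctan2(d[1],d[0]))%360,"r",np.hypot(*d))
E
python3 -m inch '[[[0,0,0],[0,0,0],-1],[[0,0,0],[0,0,0],-1],[[0,0,0],[0,0,0],-1],[[0,0,0],[0,0,0],-1],[[0,0,0],[0,0,0],-1],[[0,0,0],[0,0,0],-1]]'
python3 - <<'E'
from h import *
st();hang()
wheel(196.4,[-8.2,-8.2]+[-18]*20)
E
```

```text
time_s: 3.6
ee_pos: [0.5018, -0.3151, 0.1239]
tool_rot: [180.0, -0.0, -0.0]
force: [-0.8, -0.4, 3.2]
gripper_width: 0.0205
t 3.6 p [ 0.5018 -0.3151  0.1239] rot [180.  -0.  -0.] F [-0.8 -0.4  3.2] w 0.0205 j [ 35.  23.  -8. 104.   4.  53. -65.]
handle angle 195.91253060699992 r 0.047723877241882345
[[-0.15,-0.69,0],[0,0,0],-1],[[-0.05,-0.71,0],[0,0,0],-1],[[0.24,-1.54,0],[0,0,0],-1],[[0.71,-1.39,0],[0,0,0],-1],[[1.10,-1.10,0],[0,0,0],-1],[[1.39,-0.71,0],[0,0,0],-1],[[1.54,-0.24,0],[0,0,0],-1],[[1.54,0.24,0],[0,0,0],-1],[[1.39,0.71,0],[0,0,0],-1],[[1.10,1.10,0],[0,0,0],-1],
[[0.71,1.39,0],[0,0,0],-1],[[0.24,1.54,0],[0,0,0],-1],[[-0.24,1.54,0],[0,0,0],-1],[[-0.71,1.39,0],[0,0,0],-1],[[-1.10,1.10,0],[0,0,0],-1],[[-1.39,0.71,0],[0,0,0],-1],[[-1.54,0.24,0],[0,0,0],-1],[[-1.54,-0.24,0],[0,0,0],-1],[[-1.39,-0.71,0],[0,0,0],-1],[[-1.10,-1.10,0],[0,0,0],-1],
[[-0.71,-1.39,0],[0,0,0],-1],[[-0.24,-1.54,0],[0,0,0],-1],
```

```bash
python3 -m inch '[[[-0.15,-0.7,0],[0,0,0],-1],[[-0.05,-0.7,0],[0,0,0],-1],[[0.24,-1.54,0],[0,0,0],-1],[[0.71,-1.39,0],[0,0,0],-1],[[1.1,-1.1,0],[0,0,0],-1],[[0,0,0],[0,0,0],-1]]'
python3 - <<'E'
from h import *
st();hang();t=cam("top");crop(t,240,80,440,220,4,"pics/a2.png")
E
```

```text
time_s: 4.2
ee_pos: [0.5216, -0.2592, 0.1239]
tool_rot: [180.0, -0.1, 0.1]
force: [0.3, 0.5, 2.7]
gripper_width: 0.0206
t 4.2 p [ 0.5216 -0.2592  0.1239] rot [ 1.8e+02 -1.0e-01  1.0e-01] F [0.3 0.5 2.7] w 0.0206 j [ 31.  22. -10. 106.   5.  52. -71.]
handle angle 121.3718247777236 r 0.0501450180226098
```

View pics/a2.png

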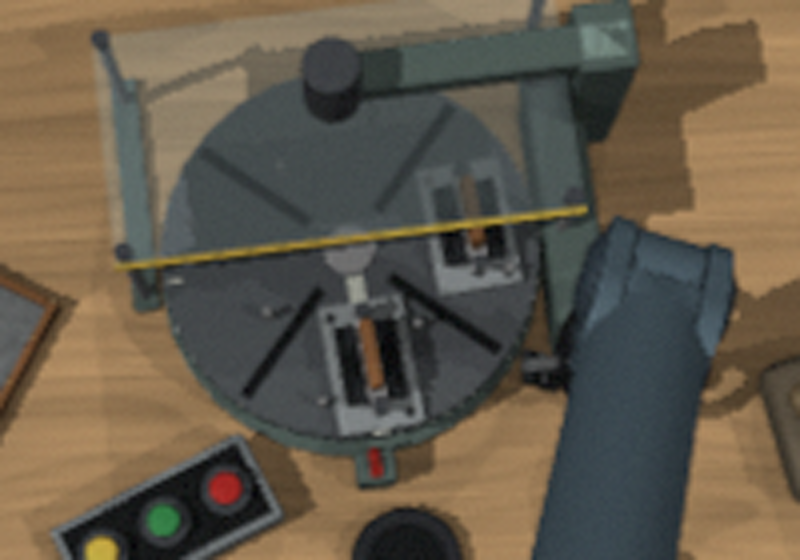

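Run:
```python
from h import *
wheel(121.4,[-18]*20)
```

```text
[[1.44,-0.59,0],[0,0,0],-1],[[1.55,-0.12,0],[0,0,0],-1],[[1.51,0.37,0],[0,0,0],-1],[[1.32,0.81,0],[0,0,0],-1],[[1.01,1.18,0],[0,0,0],-1],[[0.59,1.44,0],[0,0,0],-1],[[0.12,1.55,0],[0,0,0],-1],[[-0.37,1.51,0],[0,0,0],-1],[[-0.81,1.32,0],[0,0,0],-1],[[-1.18,1.01,0],[0,0,0],-1],
[[-1.44,0.59,0],[0,0,0],-1],[[-1.55,0.12,0],[0,0,0],-1],[[-1.51,-0.37,0],[0,0,0],-1],[[-1.32,-0.81,0],[0,0,0],-1],[[-1.01,-1.18,0],[0,0,0],-1],[[-0.59,-1.44,0],[0,0,0],-1],[[-0.12,-1.55,0],[0,0,0],-1],[[0.37,-1.51,0],[0,0,0],-1],[[0.81,-1.32,0],[0,0,0],-1],[[1.18,-1.01,0],[0,0,0],-1],
```

```bash
python3 -m inch '[[[1.44,-0.59,0],[0,0,0],-1],[[1.55,-0.12,0],[0,0,0],-1],[[1.51,0.37,0],[0,0,0],-1],[[1.32,0.81,0],[0,0,0],-1],[[1.01,1.18,0],[0,0,0],-1],[[0.59,1.44,0],[0,0,0],-1],[[0.12,1.55,0],[0,0,0],-1],[[-0.37,1.51,0],[0,0,0],-1],[[-0.81,1.32,0],[0,0,0],-1],[[-1.18,1.01,0],[0,0,0],-1]]'; python3 -m inch '[[[-1.44,0.59,0],[0,0,0],-1],[[-1.55,0.12,0],[0,0,0],-1],[[-1.51,-0.37,0],[0,0,0],-1],[[-1.32,-0.81,0],[0,0,0],-1],[[-1.01,-1.18,0],[0,0,0],-1],[[-0.59,-1.44,0],[0,0,0],-1],[[-0.12,-1.55,0],[0,0,0],-1],[[0.37,-1.51,0],[0,0,0],-1],[[0.81,-1.32,0],[0,0,0],-1],[[1.18,-1.01,0],[0,0,0],-1]]'
python3 - <<'E'
from h import *
st();hang();t=cam("top");crop(t,240,80,440,220,4,"pics/a3.png")
E
```

```text
time_s: 5.25
ee_pos: [0.577, -0.3425, 0.124]
tool_rot: [-179.9, -0.5, 0.2]
force: [3.6, 3.9, 2.1]
gripper_width: 0.0208
time_s: 6.25
ee_pos: [0.5166, -0.263, 0.1238]
tool_rot: [179.9, 0.4, -0.2]
force: [-7.2, -2.3, 9.3]
gripper_width: 0.0204
t 6.25 p [ 0.5166 -0.263   0.1238] rot [179.9   0.4  -0.2] F [-7.2 -2.3  9.3] w 0.0204 j [ 31.  22. -10. 106.   5.  53. -71.]
handle angle 128.57190139767724 r 0.049869534672409656
```

View pics/a3.png

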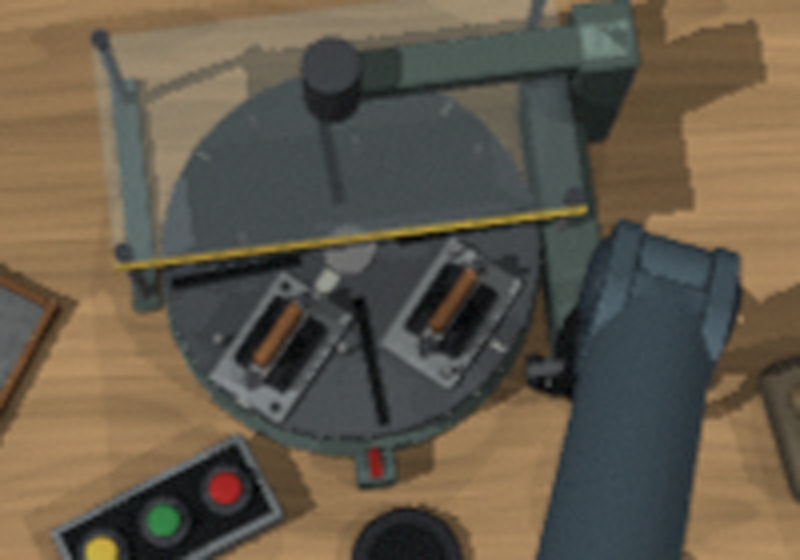

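The table has turned 45° and plate 0 is riding along undisturbed. One more turn will bring plate 1 round.

```bash
python3 -m inch '[[[1.44,-0.59,0],[0,0,0],-1],[[1.55,-0.12,0],[0,0,0],-1],[[1.51,0.37,0],[0,0,0],-1],[[1.32,0.81,0],[0,0,0],-1],[[1.01,1.18,0],[0,0,0],-1],[[0.59,1.44,0],[0,0,0],-1],[[0.12,1.55,0],[0,0,0],-1],[[-0.37,1.51,0],[0,0,0],-1],[[-0.81,1.32,0],[0,0,0],-1],[[-1.18,1.01,0],[0,0,0],-1]]'; python3 -m inch '[[[-1.44,0.59,0],[0,0,0],-1],[[-1.55,0.12,0],[0,0,0],-1],[[-1.51,-0.37,0],[0,0,0],-1],[[-1.32,-0.81,0],[0,0,0],-1],[[-1.01,-1.18,0],[0,0,0],-1],[[-0.59,-1.44,0],[0,0,0],-1],[[-0.12,-1.55,0],[0,0,0],-1],[[0.37,-1.51,0],[0,0,0],-1],[[0.81,-1.32,0],[0,0,0],-1],[[1.18,-1.01,0],[0,0,0],-1]]';python3 -m inch '[[[0.7,-0.33,0],[0,0,0],-1],[[0.6,-0.2,0],[0,0,0],-1],[[0,0,0],[0,0,0],-1]]'
python3 - <<'E'
from h import *
st();hang();t=cam("top");crop(t,240,80,440,220,4,"pics/a4.png");crop(cam("side"),190,130,390,260,4,"pics/b4.png")
E
```

```text
time_s: 7.3
ee_pos: [0.577, -0.3424, 0.124]
tool_rot: [-179.9, -0.5, 0.2]
force: [4.5, 3.8, 2.7]
gripper_width: 0.0204
time_s: 8.3
ee_pos: [0.5167, -0.263, 0.1238]
tool_rot: [179.9, 0.4, -0.2]
force: [-7.5, -1.8, 9.5]
gripper_width: 0.0205
time_s: 8.6
ee_pos: [0.5329, -0.2534, 0.1238]
tool_rot: [-179.9, 0.1, 0.0]
force: [-2.2, 2.8, 7.7]
gripper_width: 0.0206
t 8.6 p [ 0.5329 -0.2534  0.1238] rot [-1.799e+02  1.000e-01  0.000e+00] F [-2.2  2.8  7.7] w 0.0206 j [ 31.  23. -11. 105.   5.  53. -73.]
handle angle 106.9147586580925 r 0.05075996810321255
```

View pics/a4.png

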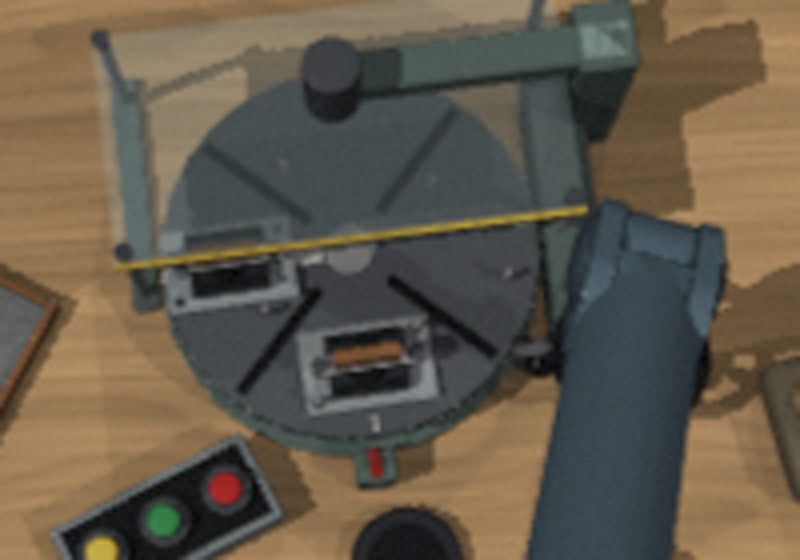

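View pics/b4.png

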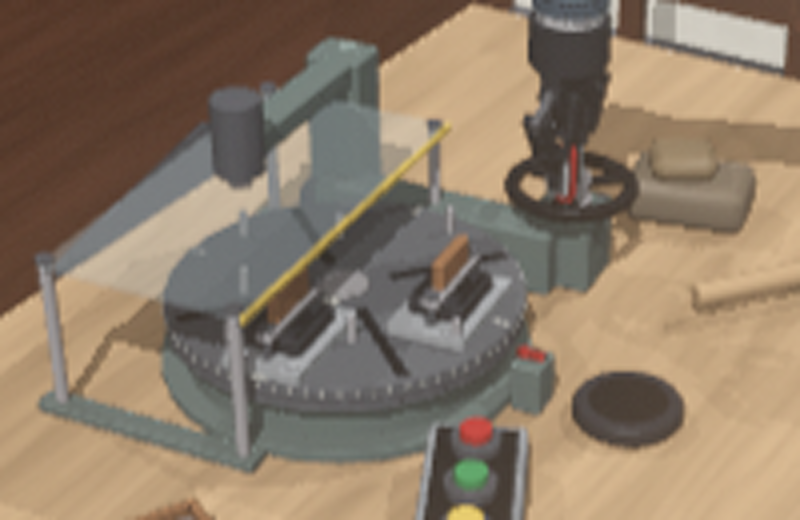

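```bash
python3 -m inch '[[[0,0,0],[0,0,0],1],[[0,0,0],[0,0,0],1],[[0,0,0],[0,0,0],1],[[0,0,0],[0,0,0],1],[[0,0,0],[0,0,0],1],[[0,0,-2],[0,0,0],1],[[0,0,-3],[0,0,0],1],[[0,0,-3],[0,0,0],1],[[0,0,-3],[0,0,0],1],[[0,0,-1],[0,0,0],1]]'
python3 - <<'E'
from h import *
st();t=cam("top");s=cam("side")
org=lambda h,S,V:(h>5)&(h<16)&(S>110)&(V>80)
r,m=blob(t,org,(310,155,355,185));print(r)
k=max(cv2.findContours(m,cv2.RETR_EXTERNAL,cv2.CHAIN_APPROX_NONE)[0],key=cv2.contourArea);R=cv2.minAreaRect(k);b=cv2.boxPoints(R)+[310,155]
P=np.array([plane(t,u,v,.139) for u,v in b]);print(b.round(1).tolist(),P.round(4).tolist(),P.mean(0))
r2,m2=blob(s,org,(285,180,325,210));print(r2)
print("two",two(t,r[0][1],s,r2[0][1]))
bar=[plane(t,268.75,146.5,.15),plane(t,386,132,.15)];d=bar[0]-bar[1];print("bar",bar,np.degrees(np.arctan2(d[1],d[0])))
crop(t,310,150,360,195,14,"pics/a5.png");crop(s,280,175,335,220,14,"pics/b5.png")
E
```

```text
time_s: 9.7
ee_pos: [0.5352, -0.256, 0.2473]
tool_rot: [179.8, -0.4, -0.0]
force: [0.3, -0.4, 1.0]
gripper_width: 0.0855
t 9.7 p [ 0.5352 -0.256   0.2473] rot [179.8  -0.4  -0. ] F [ 0.3 -0.4  1. ] w 0.0855 j [ 31.  15. -11.  98.   3.  66. -71.]
[(52, [331.2, 167.9])]
[[322.9, 167.6], [338.9, 165.3], [339.3, 168.4], [323.4, 170.7]] [[0.5533, -0.0483, 0.139], [0.5594, -0.1011, 0.139], [0.549, -0.1022, 0.139], [0.5429, -0.0495, 0.139]] [ 0.55114165 -0.0752827   0.139     ]
[(49, [301.8, 195.3])]
two (array([ 0.55397351, -0.07571042,  0.1253658 ]), np.float64(0.000535082669108507))
bar [array([0.62716465, 0.12872671, 0.15      ]), array([ 0.66443265, -0.25924   ,  0.15      ])] 95.48698489849431
```

View pics/a5.png

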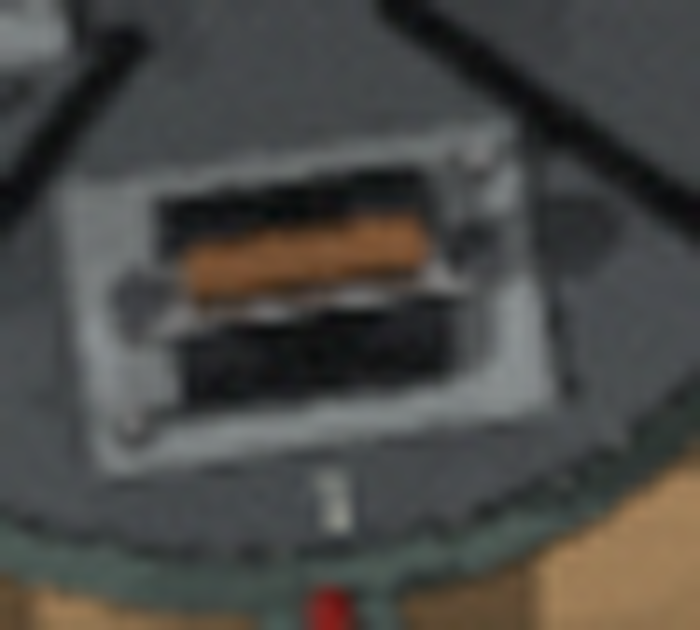

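View pics/b5.png

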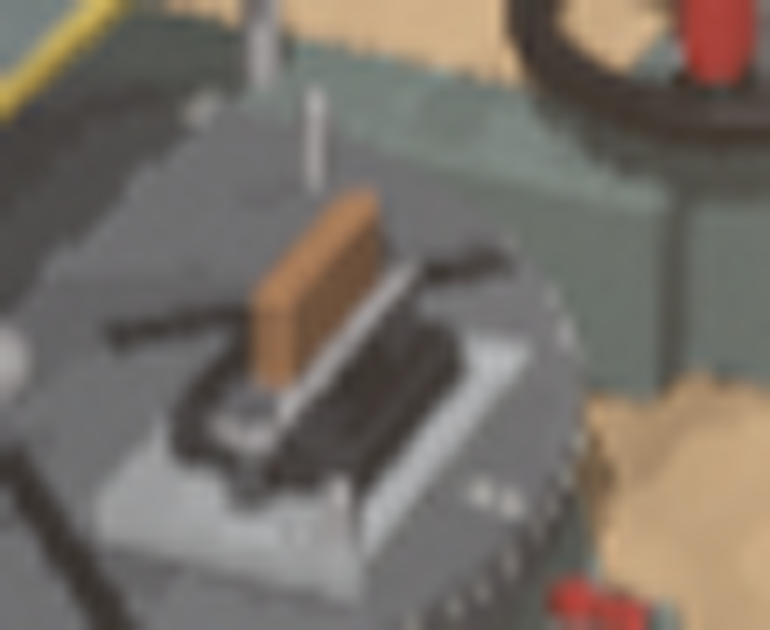

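```bash
python3 -m inch '[[[0,0,0],[0,0,-0.14],1],[[0,0,0],[0,0,-0.14],1],[[0,0,0],[0,0,-0.14],1],[[0,0,0],[0,0,-0.14],1],[[0,0,0],[0,0,-0.14],1],[[0,0,0],[0,0,-0.14],1],[[0,0,0],[0,0,-0.14],1],[[0,0,0],[0,0,-0.14],1],[[0,0,0],[0,0,-0.14],1],[[0,0,0],[0,0,-0.14],1]]'; python3 -m inch '[[[0,0,0],[0,0,-0.14],1],[[0,0,0],[0,0,-0.144],1],[[0,0,0],[0,0,0],1]]'
python3 - <<'E'
from h import *
st();go(.5525,-.0755,.20,96.5)
E
```

```text
time_s: 10.8
ee_pos: [0.5316, -0.2545, 0.2403]
tool_rot: [-179.7, -0.1, 80.5]
force: [0.5, -0.0, -0.2]
gripper_width: 0.0853
time_s: 11.1
ee_pos: [0.5317, -0.2545, 0.2405]
tool_rot: [-179.8, -0.2, 96.5]
force: [0.0, -0.5, -1.0]
gripper_width: 0.0853
t 11.1 p [ 0.5317 -0.2545  0.2405] rot [-179.8   -0.2   96.5] F [ 0.  -0.5 -1. ] w 0.0853 j [ 42.  17. -24.  98.   8.  67.  22.]
shift cm [17.54  4.1   4.09]
turn [-0.004 -0.003 -0.001]
or [-0.004  0.006  3.141]
```

```bash
python3 -m inch '[[[1.5,0.4,0],[0,0,0],1],[[3,0.7,0],[0,0,0],1],[[4,0.9,0],[0,0,0],1],[[4,0.9,0],[0,0,0],1],[[3,0.7,0],[0,0,0],1],[[1.5,0.4,0],[0,0,0],1],[[0.54,0.1,2],[0,0,0],1],[[0,0,2],[0,0,0],1],[[0,0,0],[0,0,0],1]]'
python3 - <<'E'
from h import *
st();go(.5525,-.0755,.114,96.5);t=cam("top");s=cam("side")
crop(s,270,130,370,220,6,"pics/b6.png")
E
```

```text
time_s: 12.0
ee_pos: [0.5512, -0.0762, 0.1998]
tool_rot: [-179.6, -0.1, 96.4]
force: [-0.8, -0.5, -1.0]
gripper_width: 0.0855
t 12.0 p [ 0.5512 -0.0762  0.1998] rot [-1.796e+02 -1.000e-01  9.640e+01] F [-0.8 -0.5 -1. ] w 0.0855 j [ 29.  17. -30. 105.   9.  61.   2.]
shift cm [0.04 0.2  8.58]
turn [-0.007 -0.001 -0.002]
or [-2.00e-03  1.10e-02  3.14e+00]
```

View pics/b6.png

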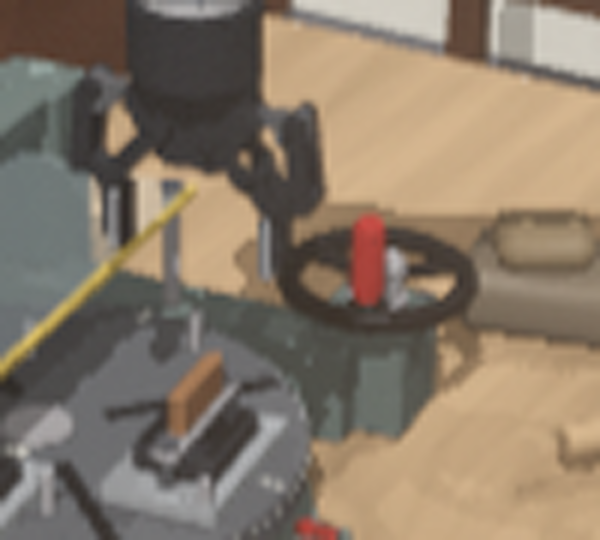

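```bash
python3 -m inch '[[[0,0.15,2],[0,0,0],1],[[0,0,2.5],[0,0,0],1],[[0,0,2],[0,0,0],1],[[0,0,1.5],[0,0,0],1],[[0,0,0.5],[0,0,0],1],[[0,0,0],[0,0,0],1]]'
python3 - <<'E'
from h import *
st();go(.5525,-.0755,.114,96.5);t=cam("top");s=cam("side")
crop(s,270,130,370,220,6,"pics/b7.png")
E
```

```text
time_s: 12.7
ee_pos: [0.5556, -0.0763, 0.1182]
tool_rot: [-180.0, -0.0, 96.4]
force: [-0.4, -0.2, -0.6]
gripper_width: 0.0852
t 12.7 p [ 0.5556 -0.0763  0.1182] rot [-180.    -0.    96.4] F [-0.4 -0.2 -0.6] w 0.0852 j [ 28.  23. -28. 108.  13.  52.  -1.]
shift cm [ 0.11 -0.3   0.42]
turn [-0.    -0.    -0.001]
or [-0.     0.     3.141]
```

View pics/b7.png

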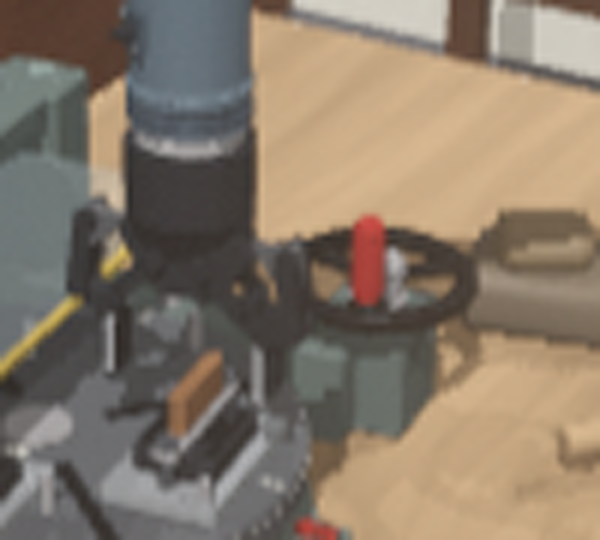

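```bash
python3 -m inch '[[[0.1,-0.25,0.3],[0,0,0],1],[[0,0,0],[0,0,0],1],[[0,0,0],[0,0,0],-1],[[0,0,0],[0,0,0],-1],[[0,0,0],[0,0,0],-1],[[0,0,0],[0,0,0],-1],[[0,0,0],[0,0,0],-1],[[0,0,0],[0,0,0],-1],[[0,0,0],[0,0,0],-1],[[0,0,0],[0,0,0],-1]]'
python3 - <<'E'
from h import *
st()
E
```

```text
time_s: 13.8
ee_pos: [0.5526, -0.0754, 0.1154]
tool_rot: [-180.0, 0.0, 96.5]
force: [-2.0, -0.2, 2.2]
gripper_width: 0.0106
t 13.8 p [ 0.5526 -0.0754  0.1154] rot [-180.     0.    96.5] F [-2.  -0.2  2.2] w 0.0106 j [ 28.  23. -28. 109.  13.  52.  -1.]
```

```bash
python3 -m inch '[[[0,0,-0.5],[0,0,0],-1],[[0,0,-0.7],[0,0,0],-1],[[0,0,-1],[0,0,0],-1],[[0,0,-1],[0,0,0],-1],[[0,0,-1.5],[0,0,0],-1],[[0,0,-1.5],[0,0,0],-1],[[0,0,-1],[0,0,0],-1],[[0,0,0],[0,0,0],-1]]'
python3 - <<'E'
from h import *
st();t=cam("top");s=cam("side");crop(s,250,100,370,220,5,"pics/b8.png")
E
```

```text
time_s: 14.6
ee_pos: [0.5549, -0.0754, 0.1902]
tool_rot: [179.7, 0.1, 96.5]
force: [0.5, -0.1, -5.3]
gripper_width: 0.0108
t 14.6 p [ 0.5549 -0.0754  0.1902] rot [1.797e+02 1.000e-01 9.650e+01] F [ 0.5 -0.1 -5.3] w 0.0108 j [ 29.  17. -30. 105.  10.  60.   2.]
```

View pics/b8.png

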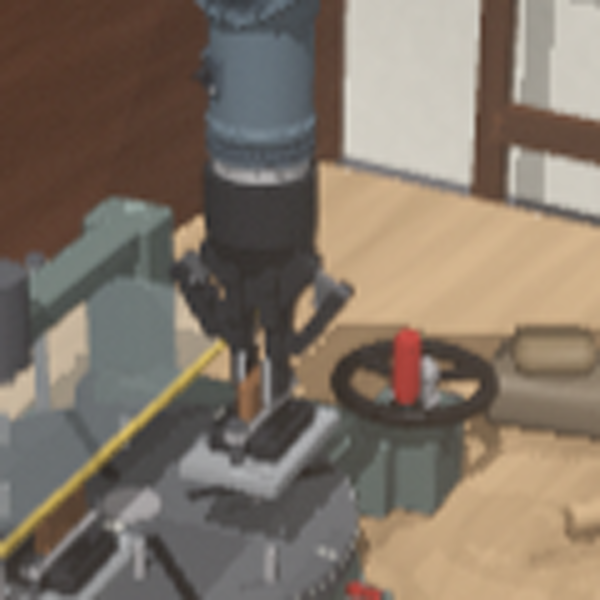

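```bash
cat >> h.py <<'E'
def tray(t,box=(160,120,275,245),pic=None,S=40):
    hsv=cv2.cvtColor(np.ascontiguousarray(t["frame"]),cv2.COLOR_RGB2HSV)
    u0,v0,u1,v1=box;m=((hsv[...,1]<S)&(hsv[...,2]>60)).astype(np.uint8)[v0:v1,u0:u1]
    k=max(cv2.findContours(m,cv2.RETR_EXTERNAL,cv2.CHAIN_APPROX_NONE)[0],key=cv2.contourArea)
    r=cv2.minAreaRect(k);b=cv2.boxPoints(r)+[u0,v0];P=np.array([plane(t,u,v,0.010) for u,v in b])
    e=[P[1]-P[0],P[2]-P[1]];l=max(e,key=np.linalg.norm);C=P.mean(0)[:2];l=l[:2]/np.linalg.norm(l);l=l if l[0]>0 else -l
    print("tray C",C.round(4),"long dir",l.round(3),"yaw x",np.degrees(np.arctan2(l[0],-l[1])).round(1),[np.linalg.norm(q).round(3) for q in e])
    return C,l
E
python3 -m inch '[[[0,0,-1],[0,0,0.1],-1],[[0,0,-1.5],[0,0,0.14],-1],[[0,0,-1],[0,0,0.14],-1],[[0,0,0],[0,0,0.14],-1],[[0,0,0],[0,0,0.07],-1],[[0,0,0],[0,0,0],-1]]'
python3 - <<'E'
from h import *
st();t=cam("top");s=cam("side");C,l=tray(t);p=C-.05*l;print(p);go(p[0],p[1],.22,np.degrees(np.arctan2(l[0],-l[1])))
crop(t,160,100,360,240,4,"pics/a9.png")
E
```

```text
time_s: 15.3
ee_pos: [0.552, -0.0752, 0.2212]
tool_rot: [-179.9, 0.1, 62.7]
force: [-0.3, 0.3, -6.0]
gripper_width: 0.011
t 15.3 p [ 0.552  -0.0752  0.2212] rot [-1.799e+02  1.000e-01  6.270e+01] F [-0.3  0.3 -6. ] w 0.011 j [ 26.  15. -25. 104.   7.  63. -29.]
tray C [0.5441 0.3379] long dir [ 0.884 -0.468] yaw x 62.1 [np.float64(0.269), np.float64(0.137)]
[0.49987315 0.36130334]
shift cm [ 36.42 -24.62   0.15]
turn [-0.002  0.001  0.011]
or [-1.00e-03 -3.00e-03 -3.13e+00]
```

View pics/a9.png

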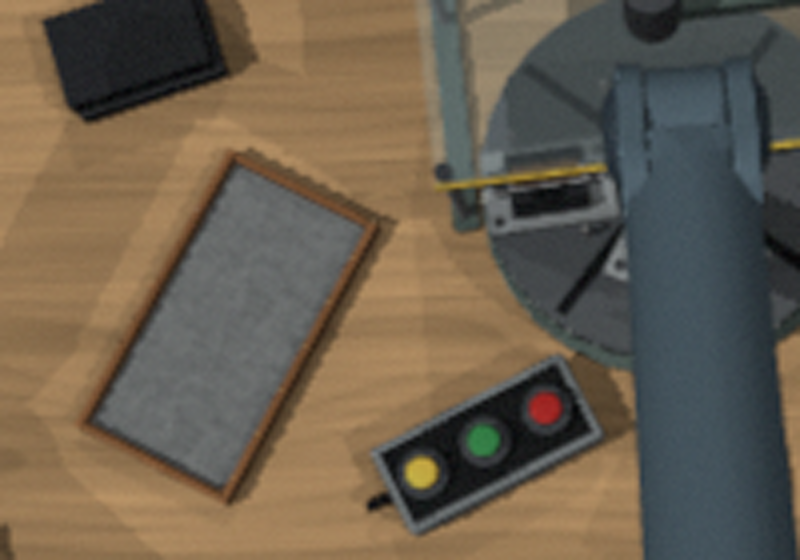

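```bash
python3 -m inch '[[[1.1,-0.75,0],[0,0,0.011],-1],[[2.2,-1.5,0],[0,0,0],-1],[[3.6,-2.45,0],[0,0,0],-1],[[4,-2.7,0],[0,0,0],-1],[[4,-2.7,0],[0,0,0],-1],[[4,-2.7,0],[0,0,0],-1],[[4,-2.7,0],[0,0,0],-1],[[4,-2.7,0],[0,0,0],-1],[[3.6,-2.45,0],[0,0,0],-1],[[2.6,-1.8,0],[0,0,0],-1]]'; python3 -m inch '[[[1.8,-1.2,0],[0,0,0],-1],[[1,-0.6,0],[0,0,0],-1],[[0.4,-0.3,0],[0,0,0],-1],[[0,0,0],[0,0,0],-1]]'
python3 - <<'E'
from h import *
s0=st();t=cam("top");s=cam("side");cv2.imwrite("pics/t10.png",t["frame"][:,:,::-1]);cv2.imwrite("pics/s10.png",s["frame"][:,:,::-1])
go(.4999,.3613,.051,62.1)
E
```

```text
time_s: 16.4
ee_pos: [0.5078, 0.3265, 0.2221]
tool_rot: [-179.9, -0.1, 62.3]
force: [-1.2, 0.3, -6.5]
gripper_width: 0.0106
time_s: 16.8
ee_pos: [0.5063, 0.3597, 0.2218]
tool_rot: [-180.0, 0.1, 62.0]
force: [-0.5, 0.1, -5.6]
gripper_width: 0.0109
t 16.8 p [0.5063 0.3597 0.2218] rot [-1.8e+02  1.0e-01  6.2e+01] F [-0.5  0.1 -5.6] w 0.0109 j [-10.  24. -37.  95.  15.  67. -79.]
shift cm [-0.02 -0.8  17.09]
turn [ 0.001  0.002 -0.004]
or [ 3.000e-03 -2.000e-03  3.138e+00]
```

View pics/s10.png

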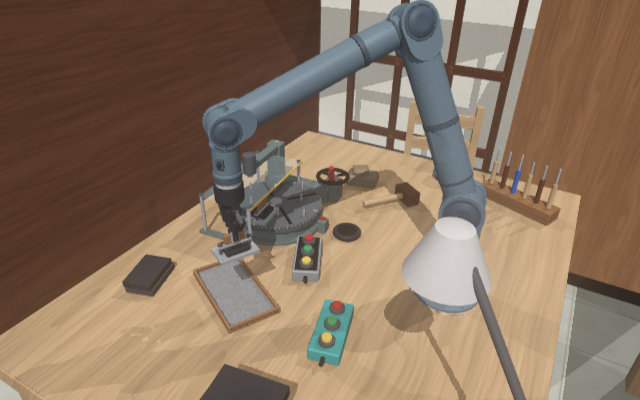

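View pics/t10.png

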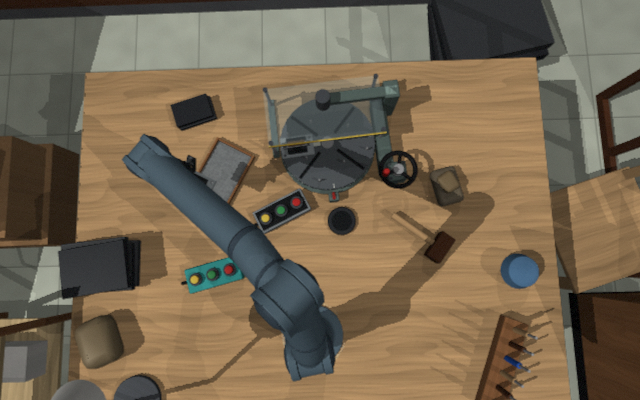

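```bash
python3 -m inch '[[[0,-0.5,1],[0,0,0],-1],[[0,-0.2,2.5],[0,0,0],-1],[[0,0,3],[0,0,0],-1],[[0,0,3],[0,0,0],-1],[[0,0,2.5],[0,0,0],-1],[[0,0,1.8],[0,0,0],-1],[[0,0,1],[0,0,0],-1],[[0,0,0],[0,0,0],-1]]'
python3 - <<'E'
from h import *
s0=st();go(.4999,.3613,.048,62.1);t=cam("top");s=cam("side");crop(s,170,180,300,330,4,"pics/s11.png");crop(t,170,120,270,240,5,"pics/t11.png")
E
```

```text
time_s: 17.7
ee_pos: [0.4992, 0.3625, 0.0727]
tool_rot: [-179.9, 0.2, 62.0]
force: [-0.4, -0.4, -5.8]
gripper_width: 0.0107
t 17.7 p [0.4992 0.3625 0.0727] rot [-179.9    0.2   62. ] F [-0.4 -0.4 -5.8] w 0.0107 j [-14.  33. -33. 101.  22.  52. -84.]
shift cm [-0.06  0.12  2.47]
turn [-0.001  0.003 -0.002]
or [5.00e-03 2.00e-03 3.14e+00]
```

View pics/s11.png

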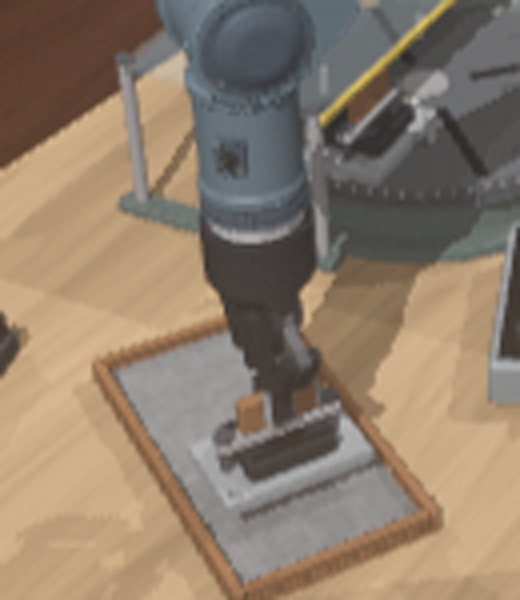

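Run:
```python
from h import *
s=cam("side")
A=plane(s,230.75,325.75,.02);B=plane(s,275.5,309.25,.008);D=plane(s,197.5,272.5,.02)
print(A,B,D,np.linalg.norm(A-B),np.linalg.norm(A-D))
p=ctrl.read_state()["ee_pos"][:2]
e=(D-A)[:2];L=np.linalg.norm(e);e/=L;n=np.array([-e[1],e[0]])
print("dist from left wall line",(p-A[:2])@n, "along",(p-A[:2])@e, "B",(B-A)[:2]@n)
```

```text
[0.45546851 0.46213471 0.02      ] [0.39299828 0.33942495 0.008     ] [0.68163662 0.33896636 0.02      ] 0.13821800077160554 0.25753147048443603
dist from left wall line -0.06371132019160103 along 0.0866167927039887 B -0.1376429487756148
```

```bash
python3 -m inch '[[[-0.2,0,0.5],[0,0,0],-1],[[-0.1,0,0.6],[0,0,0],-1],[[0,0,0.5],[0,0,0],-1],[[0,0,0.4],[0,0,0],-1],[[0,0,0.3],[0,0,0],-1],[[0,0,0],[0,0,0],-1]]'
python3 - <<'E'
from h import *
s0=st()
E
```

```text
time_s: 18.45
ee_pos: [0.4981, 0.3607, 0.0505]
tool_rot: [-180.0, 0.1, 62.0]
force: [-0.1, 0.0, -4.8]
gripper_width: 0.011
t 18.45 p [0.4981 0.3607 0.0505] rot [-1.8e+02  1.0e-01  6.2e+01] F [-0.1  0.  -4.8] w 0.011 j [-14.  35. -32. 102.  23.  50. -85.]
```

```bash
python3 -m inch '[[[0,0,0.15],[0,0,0],-1],[[0,0,0.1],[0,0,0],-1],[[0,0,0],[0,0,0],-1]]'
python3 - <<'E'
from h import *
s0=st()
E
```

```text
time_s: 18.75
ee_pos: [0.4985, 0.3611, 0.0488]
tool_rot: [180.0, -0.0, 62.0]
force: [-0.2, -0.5, -5.4]
gripper_width: 0.0109
t 18.75 p [0.4985 0.3611 0.0488] rot [180.  -0.  62.] F [-0.2 -0.5 -5.4] w 0.0109 j [-14.  35. -32. 102.  23.  50. -85.]
```

```bash
python3 -m inch '[[[0,0,0.12],[0,0,0],-1],[[0,0,0.12],[0,0,0],-1],[[0,0,0],[0,0,0],-1]]'
python3 - <<'E'
from h import *
s0=st()
E
```

```text
time_s: 19.05
ee_pos: [0.4987, 0.3612, 0.0484]
tool_rot: [179.9, 0.0, 62.0]
force: [-3.6, -2.8, 5.6]
gripper_width: 0.0105
t 19.05 p [0.4987 0.3612 0.0484] rot [179.9   0.   62. ] F [-3.6 -2.8  5.6] w 0.0105 j [-14.  35. -32. 102.  23.  50. -85.]
```

```bash
python3 -m inch '[[[0,0,-0.05],[0,0,0],0],[[0,0,0],[0,0,0],0.3],[[0,0,0],[0,0,0],0.3],[[0,0,0],[0,0,0],0.3],[[0,0,-1],[0,0,0],0.3],[[0,0,-2],[0,0,0],0.3],[[0,0,-3],[0,0,0],0.3],[[0,0,-4],[0,0,0],0.3],[[0,0,-4],[0,0,0],0.3],[[0,0,-3],[0,0,0],0.3]]'
python3 - <<'E'
from h import *
s0=st();go(.5329,-.2534,.225,0)
E
```

```text
time_s: 20.05
ee_pos: [0.4991, 0.3621, 0.2206]
tool_rot: [179.9, -0.2, 62.1]
force: [2.0, 0.7, -0.1]
gripper_width: 0.0556
t 20.05 p [0.4991 0.3621 0.2206] rot [179.9  -0.2  62.1] F [ 2.   0.7 -0.1] w 0.0556 j [-10.  23. -37.  96.  15.  66. -79.]
shift cm [-52.79  31.82  -0.58]
turn [-1.000e-03 -4.000e-03  1.083e+00]
or [ 5.000e-03 -1.000e-03 -2.058e+00]
```

```bash
python3 -m inch '[[[0,0,0],[0,0,0.135],1],[[0,0,0],[0,0,0.135],1],[[0,0,0],[0,0,0.135],1],[[0,0,0],[0,0,0.135],1],[[0,0,0],[0,0,0.135],1],[[0,0,0],[0,0,0.135],1],[[0,0,0],[0,0,0.135],1],[[0,0,0],[0,0,0.138],1],[[0,1.5,0],[0,0,0],1],[[0,3,0],[0,0,0],1]]'
python3 -m inch '[[[0,4.5,0],[0,0,0],1],[[0.3,4.5,0],[0,0,0],1],[[0.3,4.5,0],[0,0,0],1],[[0.3,4.5,0],[0,0,0],1],[[0.3,4.5,0],[0,0,0],1],[[0.3,4.5,0],[0,0,0],1],[[0.3,4.5,0],[0,0,0],1],[[0.3,4.5,0],[0,0,0],1],[[0.3,4.5,0],[0,0,0],1],[[0.3,4.5,0],[0,0,0],1]]'
python3 -m inch '[[[0.3,4.5,0],[0,0,0],1],[[0,3,0],[0,0,0],1],[[0,2,0],[0,0,0],1],[[0,1,0],[0,0,0],1],[[0,0,0],[0,0,0],1]]'
python3 - <<'E'
from h import *
s0=st();t=cam("top");s=cam("side");tray(t)
crop(s,170,130,390,330,3,"pics/s12.png");crop(t,160,110,440,240,2.8,"pics/t12.png")
red=lambda h,S,V:((h<6)|(h>174))&(S>150)&(V>90)
print(blob(s,red,(315,150,370,195))[0],blob(t,red,(375,140,435,200))[0])
E
```

```text
time_s: 21.05
ee_pos: [0.4973, 0.3181, 0.2176]
tool_rot: [-179.9, -0.0, 0.5]
force: [0.8, 0.1, 0.4]
gripper_width: 0.0851
time_s: 22.05
ee_pos: [0.5245, -0.1367, 0.2175]
tool_rot: [180.0, -0.0, 0.1]
force: [0.3, -0.8, -0.5]
gripper_width: 0.0854
time_s: 22.55
ee_pos: [0.5274, -0.2411, 0.2171]
tool_rot: [180.0, 0.0, -0.1]
force: [-0.7, -0.1, 0.3]
gripper_width: 0.0854
t 22.55 p [ 0.5274 -0.2411  0.2171] rot [ 1.8e+02  0.0e+00 -1.0e-01] F [-0.7 -0.1  0.3] w 0.0854 j [ 26.  15.  -6. 102.   2.  63. -71.]
tray C [0.5441 0.3379] long dir [ 0.883 -0.469] yaw x 62.0 [np.float64(0.27), np.float64(0.137)]
[(62, [330.8, 172.7])] []
```

View pics/s12.png

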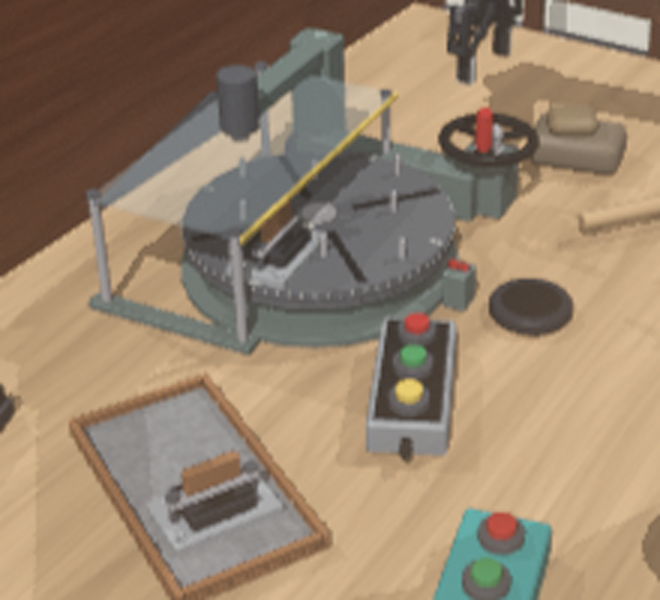

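View pics/t12.png

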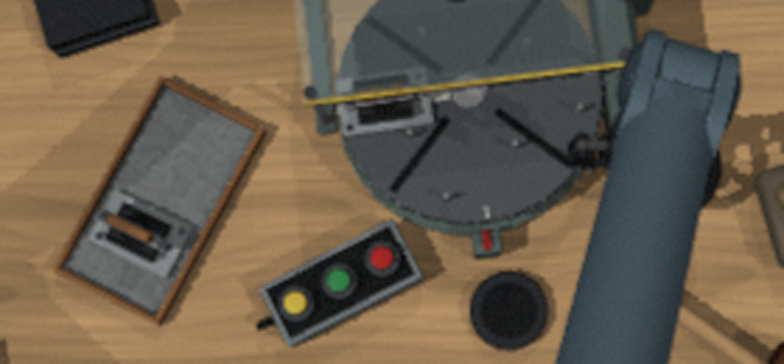

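Plate 1 lies flat in the tray, at about (222,295) in the side image. The handle mid-point is at (331,173) in the side view. Next I'll grip it again.

Run:
```python
from h import *
s=cam("side");p=plane(s,330.8,172.7,.137);print(p);d=p[:2]-AX;print(np.degrees(np.arctan2(d[1],d[0])),np.hypot(*d));go(.5335,-.2538,.1235,0)
```

```text
[ 0.5354945  -0.25903171  0.137     ]
105.85764537188182 0.04466819838823803
shift cm [0.48 1.7  9.34]
turn [-0.001 -0.     0.003]
or [ 0.000e+00 -2.000e-03 -3.138e+00]
```

```bash
python3 -m inch '[[[0.3,0.8,0],[0,0,0],1],[[0.25,0.8,0],[0,0,0],1],[[0.05,0.1,1.5],[0,0,0],1],[[0,0,3],[0,0,0],1],[[0,0,2.8],[0,0,0],1],[[0,0,1.5],[0,0,0],1],[[0,0,0.4],[0,0,0],1],[[0,0,0],[0,0,0],1]]'
python3 - <<'E'
from h import *
st();s=cam("side");crop(s,290,110,390,210,5,"pics/s13.png")
wheel(106.5,[18]*20)
E
```

```text
time_s: 23.5
ee_pos: [0.5342, -0.2558, 0.1242]
tool_rot: [-180.0, 0.1, -0.0]
force: [0.0, 0.1, 1.3]
gripper_width: 0.0856
t 23.5 p [ 0.5342 -0.2558  0.1242] rot [-1.8e+02  1.0e-01 -0.0e+00] F [0.  0.1 1.3] w 0.0856 j [ 26.  23.  -6. 105.   3.  53. -71.]
[[-1.40,0.67,0],[0,0,0],-1],[[-1.13,1.07,0],[0,0,0],-1],[[-0.74,1.37,0],[0,0,0],-1],[[-0.28,1.53,0],[0,0,0],-1],[[0.20,1.54,0],[0,0,0],-1],[[0.67,1.40,0],[0,0,0],-1],[[1.07,1.13,0],[0,0,0],-1],[[1.37,0.74,0],[0,0,0],-1],[[1.53,0.28,0],[0,0,0],-1],[[1.54,-0.20,0],[0,0,0],-1],
[[1.40,-0.67,0],[0,0,0],-1],[[1.13,-1.07,0],[0,0,0],-1],[[0.74,-1.37,0],[0,0,0],-1],[[0.28,-1.53,0],[0,0,0],-1],[[-0.20,-1.54,0],[0,0,0],-1],[[-0.67,-1.40,0],[0,0,0],-1],[[-1.07,-1.13,0],[0,0,0],-1],[[-1.37,-0.74,0],[0,0,0],-1],[[-1.53,-0.28,0],[0,0,0],-1],[[-1.54,0.20,0],[0,0,0],-1],
```

View pics/s13.png

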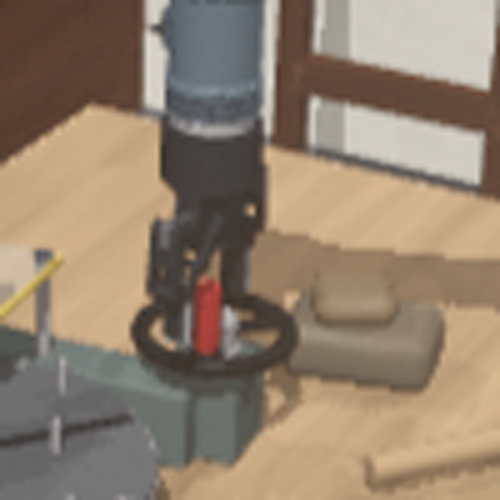

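```bash
python3 -m inch '[[[0,0,0],[0,0,0],-1],[[0,0,0],[0,0,0],-1],[[0,0,0],[0,0,0],-1],[[0,0,0],[0,0,0],-1],[[0,0,0],[0,0,0],-1],[[0,0,0],[0,0,0],-1],[[0,0,0],[0,0,0],-1]]'
python3 -m inch '[[[-1.4,0.67,0],[0,0,0],-1],[[-1.13,1.07,0],[0,0,0],-1],[[-0.74,1.37,0],[0,0,0],-1],[[-0.28,1.53,0],[0,0,0],-1],[[0.2,1.54,0],[0,0,0],-1],[[0.67,1.4,0],[0,0,0],-1],[[1.07,1.13,0],[0,0,0],-1],[[1.37,0.74,0],[0,0,0],-1],[[1.53,0.28,0],[0,0,0],-1],[[1.54,-0.2,0],[0,0,0],-1]]'
python3 -m inch '[[[1.4,-0.67,0],[0,0,0],-1],[[1.13,-1.07,0],[0,0,0],-1],[[0.74,-1.37,0],[0,0,0],-1],[[0.28,-1.53,0],[0,0,0],-1],[[-0.2,-1.54,0],[0,0,0],-1],[[-0.67,-1.4,0],[0,0,0],-1],[[-1.07,-1.13,0],[0,0,0],-1],[[-1.37,-0.74,0],[0,0,0],-1],[[-1.53,-0.28,0],[0,0,0],-1],[[-1.54,0.2,0],[0,0,0],-1]]'
python3 - <<'E'
from h import *
st();hang()
E
```

```text
time_s: 24.25
ee_pos: [0.5352, -0.2536, 0.1259]
tool_rot: [-179.9, -0.0, 0.1]
force: [-0.5, 4.4, 4.9]
gripper_width: 0.0202
time_s: 25.25
ee_pos: [0.5613, -0.3498, 0.1259]
tool_rot: [-179.8, 0.3, -0.0]
force: [-7.3, 4.5, 10.7]
gripper_width: 0.0203
time_s: 26.25
ee_pos: [0.5388, -0.2524, 0.126]
tool_rot: [-179.9, -0.5, 0.3]
force: [6.2, 1.5, -2.0]
gripper_width: 0.0203
t 26.25 p [ 0.5388 -0.2524  0.126 ] rot [-179.9   -0.5    0.3] F [ 6.2  1.5 -2. ] w 0.0203 j [ 26.  23.  -5. 104.   2.  53. -70.]
handle angle 100.20263480304496 r 0.050410456621209895
```

```bash
python3 -m inch '[[[-1.4,0.67,0],[0,0,0],-1],[[-1.13,1.07,0],[0,0,0],-1],[[-0.74,1.37,0],[0,0,0],-1],[[-0.28,1.53,0],[0,0,0],-1],[[0.2,1.54,0],[0,0,0],-1],[[0.67,1.4,0],[0,0,0],-1],[[1.07,1.13,0],[0,0,0],-1],[[1.37,0.74,0],[0,0,0],-1],[[1.53,0.28,0],[0,0,0],-1],[[1.54,-0.2,0],[0,0,0],-1]]'
python3 -m inch '[[[1.4,-0.67,0],[0,0,0],-1],[[1.13,-1.07,0],[0,0,0],-1],[[0.74,-1.37,0],[0,0,0],-1],[[0.28,-1.53,0],[0,0,0],-1],[[-0.2,-1.54,0],[0,0,0],-1],[[-0.67,-1.4,0],[0,0,0],-1],[[-1.07,-1.13,0],[0,0,0],-1],[[-1.37,-0.74,0],[0,0,0],-1],[[-1.53,-0.28,0],[0,0,0],-1],[[-1,0.05,0],[0,0,0],-1]]'
python3 -m inch '[[[0,0,0],[0,0,0],-1],[[0,0,0],[0,0,0],-1]]'
python3 - <<'E'
from h import *
st();hang();t=cam("top");crop(t,300,130,360,210,7,"pics/t14.png");crop(cam("side"),250,150,350,240,7,"pics/s14.png")
E
```

```text
time_s: 27.25
ee_pos: [0.5613, -0.3498, 0.1259]
tool_rot: [-179.8, 0.3, -0.0]
force: [-7.6, 5.3, 10.2]
gripper_width: 0.0207
time_s: 28.25
ee_pos: [0.5428, -0.2515, 0.126]
tool_rot: [-179.9, -0.4, 0.2]
force: [6.2, 3.0, -1.0]
gripper_width: 0.0204
time_s: 28.45
ee_pos: [0.54, -0.2521, 0.1259]
tool_rot: [-179.8, 0.0, 0.1]
force: [-2.9, 6.1, 6.9]
gripper_width: 0.0206
t 28.45 p [ 0.54   -0.2521  0.1259] rot [-1.798e+02  0.000e+00  1.000e-01] F [-2.9  6.1  6.9] w 0.0206 j [ 25.  23.  -5. 104.   2.  53. -70.]
handle angle 98.75588951863733 r 0.05044269954900598
```

View pics/t14.png

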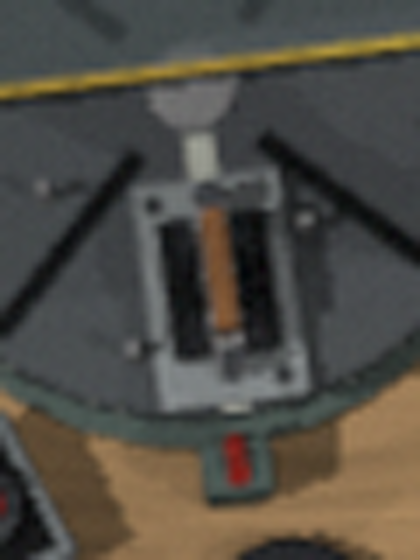

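View pics/s14.png

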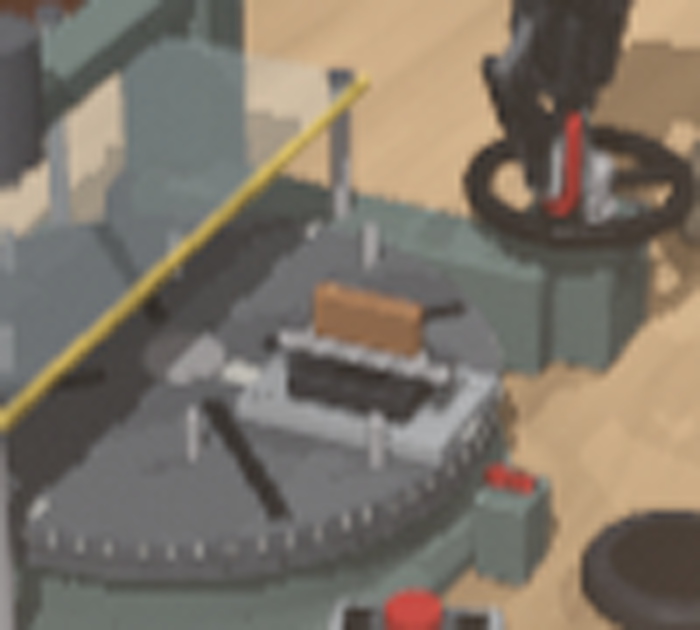

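```bash
python3 -m inch '[[[0,0,0],[0,0,0],1],[[0,0,0],[0,0,0],1],[[0,0,0],[0,0,0],1],[[0,0,0],[0,0,0],1],[[0,0,0],[0,0,0],1],[[0,0,-2],[0,0,0],1],[[0,0,-3],[0,0,0],1],[[0,0,-3],[0,0,0],1],[[0,0,-2],[0,0,0],1],[[0,0,0],[0,0,0],1]]'
python3 - <<'E'
from h import *
st();t=cam("top");s=cam("side")
org=lambda h,S,V:(h>5)&(h<16)&(S>110)&(V>80)
r,m=blob(t,org,(310,150,355,187));print(r)
k=max(cv2.findContours(m,cv2.RETR_EXTERNAL,cv2.CHAIN_APPROX_NONE)[0],key=cv2.contourArea);R=cv2.minAreaRect(k);b=cv2.boxPoints(R)+[310,150]
P=np.array([plane(t,u,v,.137) for u,v in b]);print(P.round(4).tolist(),P.mean(0))
e=max([P[1]-P[0],P[2]-P[1]],key=np.linalg.norm);a=np.degrees(np.arctan2(e[1],e[0]));print("ang",a,np.linalg.norm(e))
r2,m2=blob(s,org,(285,180,325,210));print(r2);print("two",two(t,r[0][1],s,r2[0][1]))
# plate edges from crop
for u,v in((132,190),(275,170),(310,388),(165,410)): print(plane(t,300+u/7,130+v/7,.085).round(4))
print("pins",[plane(t,300+u/7,130+v/7,.101).round(4) for u,v in((305,217),(132,347))])
tray(t)
E
```

```text
time_s: 29.55
ee_pos: [0.5424, -0.2557, 0.229]
tool_rot: [179.8, -0.4, -0.0]
force: [-0.6, -1.0, -0.1]
gripper_width: 0.0852
t 29.55 p [ 0.5424 -0.2557  0.229 ] rot [179.8  -0.4  -0. ] F [-0.6 -1.  -0.1] w 0.0852 j [ 25.  17.  -5.  99.   1.  64. -70.]
[(53, [331.1, 168.0])]
[[0.5784, -0.0671, 0.137], [0.5796, -0.0769, 0.137], [0.5248, -0.083, 0.137], [0.5236, -0.0733, 0.137]] [ 0.55160296 -0.07506125  0.137     ]
ang -173.64846160649358 0.05513156265912975
[(94, [301.8, 195.3])]
two (array([ 0.55366113, -0.07533515,  0.12563241]), np.float64(0.00038081312179023575))
[ 0.6015 -0.0346  0.085 ]
[ 0.6094 -0.105   0.085 ]
[ 0.5006 -0.1187  0.085 ]
[ 0.4917 -0.048   0.085 ]
pins [array([ 0.5819, -0.1184,  0.101 ]), array([ 0.5204, -0.0331,  0.101 ])]
tray C [0.5442 0.3381] long dir [ 0.884 -0.468] yaw x 62.1 [np.float64(0.269), np.float64(0.137)]
```

```bash
python3 -m inch '[[[0.3,-1.5,0],[0,0,0],1],[[0.3,-3,0],[0,0,0],1],[[0.2,-4,0],[0,0,0],1],[[0.2,-4,0],[0,0,0],1],[[0,-3,0],[0,0,0],1],[[0,-1.8,1],[0,0,0],1],[[0,-0.7,1],[0,0,-0.112],1],[[0,0,1],[0,0,0],1],[[0,0,0],[0,0,0],1]]'
python3 - <<'E'
from h import *
st();go(.5525,-.0752,.1154,6.4)
E
```

```text
time_s: 30.55
ee_pos: [0.5476, -0.0738, 0.1918]
tool_rot: [-179.9, 0.3, 6.3]
force: [0.4, -0.6, 0.1]
gripper_width: 0.0855
t 30.55 p [ 0.5476 -0.0738  0.1918] rot [-179.9    0.3    6.3] F [ 0.4 -0.6  0.1] w 0.0855 j [ 13.  15. -11. 107.   3.  60. -83.]
shift cm [0.52 0.2  7.64]
turn [-0.001  0.006 -0.001]
or [9.00e-03 2.00e-03 3.14e+00]
```

```bash
python3 -m inch '[[[0.4,0.2,1],[0,0,0],1],[[0,0,2],[0,0,0],1],[[0,0,2],[0,0,0],1],[[0,0,1.5],[0,0,0],1],[[0,0,0.7],[0,0,0],1],[[0,0,0.3],[0,0,0],1],[[0,0,0],[0,0,0],1]]'
python3 - <<'E'
from h import *
st();go(.5525,-.0752,.1154,6.4);s=cam("side");crop(s,250,120,350,220,5,"pics/s15.png")
E
```

```text
time_s: 31.25
ee_pos: [0.5543, -0.0762, 0.1199]
tool_rot: [-180.0, -0.0, 6.4]
force: [0.7, 0.6, -0.3]
gripper_width: 0.0855
t 31.25 p [ 0.5543 -0.0762  0.1199] rot [-180.    -0.     6.4] F [ 0.7  0.6 -0.3] w 0.0855 j [ 13.  20. -11. 109.   5.  51. -84.]
shift cm [-0.17 -0.12  0.45]
turn [-0. -0. -0.]
or [-0.     0.     3.141]
```

View pics/s15.png

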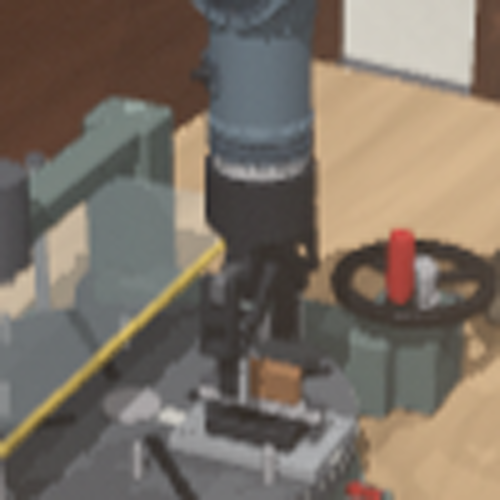

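```bash
python3 -m inch '[[[-0.15,-0.1,0.35],[0,0,0],1],[[0,0,0],[0,0,0],1],[[0,0,0],[0,0,0],-1],[[0,0,0],[0,0,0],-1],[[0,0,0],[0,0,0],-1],[[0,0,0],[0,0,0],-1],[[0,0,0],[0,0,0],-1],[[0,0,0],[0,0,0],-1],[[0,0,0],[0,0,0],-1],[[0,0,0],[0,0,0],-1]]';python3 -m inch '[[[0,0,-0.5],[0,0,0],-1],[[0,0,-0.7],[0,0,0],-1],[[0,0,-1],[0,0,0],-1],[[0,0,-1.5],[0,0,0],-1],[[0,0,-2],[0,0,0],-1],[[0,0,-2],[0,0,0],-1],[[0,0,-2],[0,0,0],-1],[[0,0,-1],[0,0,0],-1],[[0,0,0],[0,0,0],-1]]'
python3 - <<'E'
from h import *
st();s=cam("side");crop(s,250,80,350,220,4,"pics/s16.png");t=cam("top");C,l=tray(t);crop(t,160,110,440,240,2.8,"pics/t16.png");p=C+.05*l;print(p);go(p[0],p[1],.225,62.1)
E
```

```text
time_s: 32.3
ee_pos: [0.5526, -0.0756, 0.1166]
tool_rot: [180.0, -0.0, 6.4]
force: [-0.2, -0.3, 0.7]
gripper_width: 0.0108
time_s: 33.2
ee_pos: [0.5541, -0.0752, 0.2261]
tool_rot: [179.9, -0.3, 6.4]
force: [0.7, -0.1, -6.8]
gripper_width: 0.0107
t 33.2 p [ 0.5541 -0.0752  0.2261] rot [179.9  -0.3   6.4] F [ 0.7 -0.1 -6.8] w 0.0107 j [ 14.  13. -11. 104.   3.  63. -83.]
tray C [0.544  0.3378] long dir [ 0.883 -0.469] yaw x 62.0 [np.float64(0.27), np.float64(0.137)]
[0.58814714 0.31433453]
shift cm [  7.94 -38.3   -0.19]
turn [-0.     0.001 -0.972]
or [1.00e-03 0.00e+00 2.17e+00]
```

View pics/s16.png

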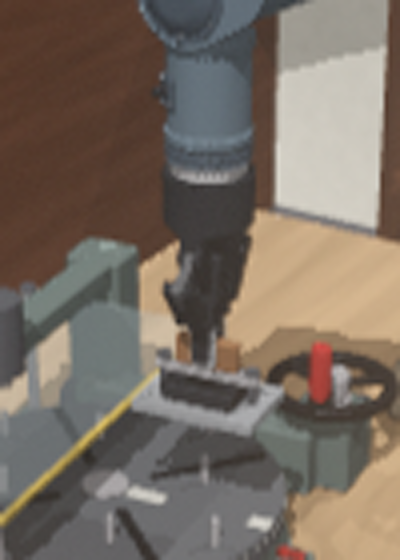

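View pics/t16.png

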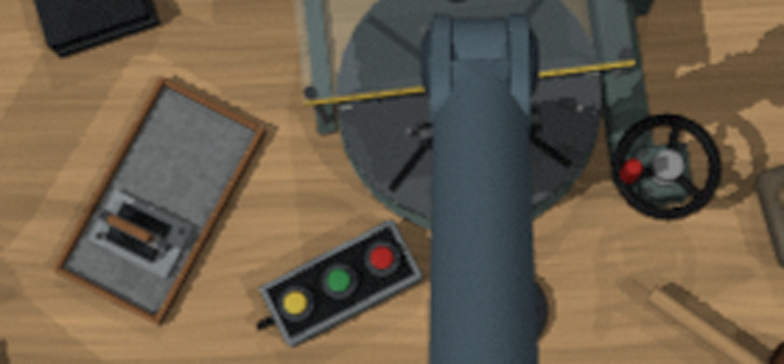

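```bash
python3 -m inch '[[[0,-1,-0.5],[0,0,0],-1],[[0,-2.5,-0.5],[0,0,0],-1],[[0,-3.5,0],[0,0,0],-1],[[0,-4.2,0],[0,0,0],-1],[[0,-4.2,0],[0,0,0],-1],[[0,-4.2,0],[0,0,0],-1],[[1,-4.2,0],[0,0,0],-1],[[2,-4.2,0],[0,0,0],-1],[[2.5,-4.2,0],[0,0,0],-1],[[1.5,-3,0],[0,0,0],-1]]'; python3 -m inch '[[[0.9,-2,0],[0,0,0],-1],[[0,-1,0],[0,0,-0.05],-1],[[0,0,0],[0,0,-0.13],-1],[[0,0,0],[0,0,-0.14],-1],[[0,0,0],[0,0,-0.14],-1],[[0,0,0],[0,0,-0.14],-1],[[0,0,0],[0,0,-0.14],-1],[[0,0,0],[0,0,-0.13],-1],[[0,0,0],[0,0,-0.1],-1],[[0,0,0],[0,0,0],-1]]'
python3 - <<'E'
from h import *
st();go(.5874,.3137,.22,62.1);s=cam("side");crop(s,150,100,350,330,2.6,"pics/s17.png")
p=[plane(s,150+0,100,.02)]
cv2.imwrite("pics/t17.png",cam("top")["frame"][100:250,120:320,::-1])
E
```

```text
time_s: 34.3
ee_pos: [0.5819, 0.2874, 0.2324]
tool_rot: [-179.8, 0.1, 6.6]
force: [-0.5, 1.1, -5.4]
gripper_width: 0.0106
time_s: 35.3
ee_pos: [0.5872, 0.3133, 0.2318]
tool_rot: [-179.9, 0.1, 62.0]
force: [0.6, -0.3, -7.0]
gripper_width: 0.011
t 35.3 p [0.5872 0.3133 0.2318] rot [-1.799e+02  1.000e-01  6.200e+01] F [ 0.6 -0.3 -7. ] w 0.011 j [ -8.  27. -32.  88.  15.  70. -70.]
shift cm [0.05 0.   1.18]
turn [-0.002  0.002 -0.002]
or [3.00e-03 4.00e-03 3.14e+00]
```

View pics/s17.png

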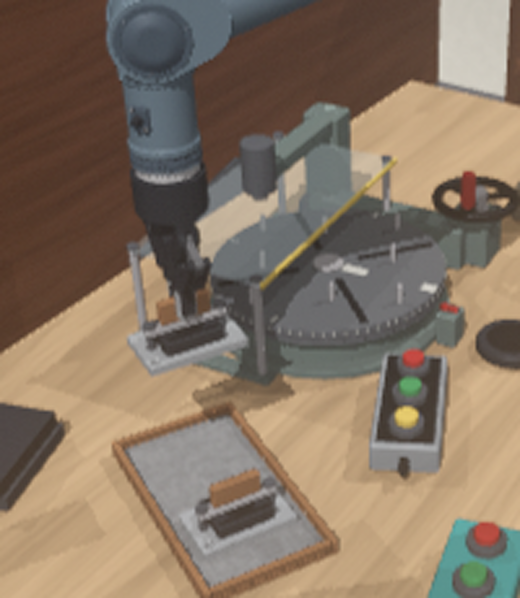

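View pics/t17.png

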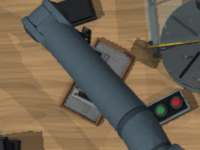

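```bash
python3 -m inch '[[[0,0,1],[0,0,0],-1],[[0,0,2.5],[0,0,0],-1],[[0,0,3],[0,0,0],-1],[[0,0,3],[0,0,0],-1],[[0,0,2.5],[0,0,0],-1],[[0,0,2],[0,0,0],-1],[[0,0,1.2],[0,0,0],-1],[[0,0,0.6],[0,0,0],-1],[[0,0,0],[0,0,0],-1]]'
python3 - <<'E'
from h import *
st();go(.587,.3143,.051,62.0);s=cam("side");crop(s,170,220,300,340,5,"pics/s18.png")
E
```

```text
time_s: 36.3
ee_pos: [0.588, 0.3131, 0.0746]
tool_rot: [-180.0, 0.1, 62.0]
force: [-0.6, -0.2, -6.1]
gripper_width: 0.0109
t 36.3 p [0.588  0.3131 0.0746] rot [-1.8e+02  1.0e-01  6.2e+01] F [-0.6 -0.2 -6.1] w 0.0109 j [-10.  36. -29.  94.  21.  55. -74.]
shift cm [ 0.07 -0.14  2.36]
turn [-0.001  0.001 -0.001]
or [2.000e-03 1.000e-03 3.141e+00]
```

View pics/s18.png

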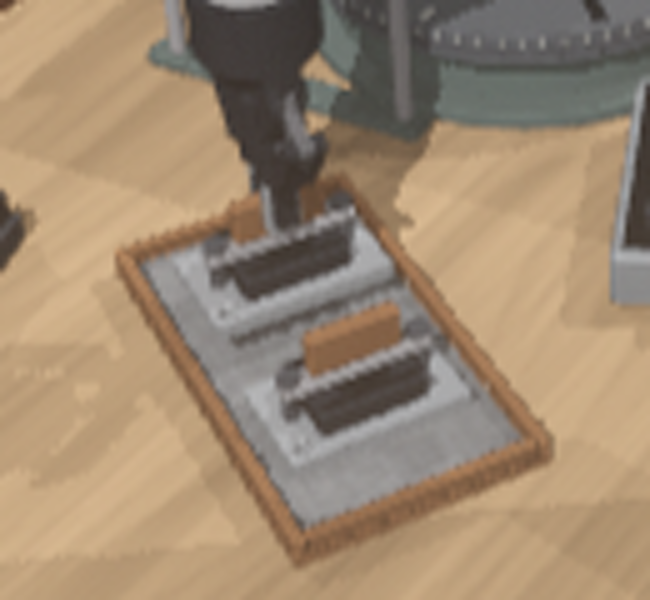

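```bash
python3 -m inch '[[[0.1,-0.1,0.6],[0,0,0],-1],[[0,0,0.6],[0,0,0],-1],[[0,0,0.5],[0,0,0],-1],[[0,0,0.4],[0,0,0],-1],[[0,0,0.2],[0,0,0],-1],[[0,0,0.1],[0,0,0],-1],[[0,0,0],[0,0,0],-1]]'
python3 - <<'E'
from h import *
st()
E
```

```text
time_s: 37.05
ee_pos: [0.5879, 0.3146, 0.0512]
tool_rot: [-180.0, 0.0, 62.0]
force: [-0.1, 0.5, -5.7]
gripper_width: 0.0103
t 37.05 p [0.5879 0.3146 0.0512] rot [-180.    0.   62.] F [-0.1  0.5 -5.7] w 0.0103 j [-11.  38. -28.  95.  22.  53. -75.]
```

```bash
python3 -m inch '[[[0,0,0.15],[0,0,0],-1],[[0,0,0.1],[0,0,0],-1],[[0,0,0.05],[0,0,0],-1],[[0,0,0],[0,0,0],-1]]'
python3 -m inch '[[[0,0,0.05],[0,0,0],-1],[[0,0,0.05],[0,0,0],-1],[[0,0,0],[0,0,0],-1]]'
E=1
```

```text
time_s: 37.45
ee_pos: [0.5883, 0.3148, 0.0497]
tool_rot: [180.0, -0.0, 62.0]
force: [-3.0, -1.4, 1.8]
gripper_width: 0.011
time_s: 37.75
ee_pos: [0.5883, 0.3149, 0.0496]
tool_rot: [179.9, -0.0, 62.0]
force: [-3.5, -3.7, 7.4]
gripper_width: 0.0106
```

Contact. I'll release and rise.

```bash
python3 -m inch '[[[0,0,-0.05],[0,0,0],0],[[0,0,0],[0,0,0],0.3],[[0,0,0],[0,0,0],0.3],[[0,0,0],[0,0,0],0.3],[[0,0,-1],[0,0,0],0.3],[[0,0,-2],[0,0,0],0.3],[[0,0,-3],[0,0,0],0.3],[[0,0,-3],[0,0,0],0.3],[[0,0,-3],[0,0,0],0.3],[[0,0,-2],[0,0,0],0.3]]'
python3 - <<'E'
from h import *
st();go(.3995,.1575,.19,62.0)
cv2.imwrite("pics/s19.png",cam("side")["frame"][:,:,::-1])
E
```

```text
time_s: 38.75
ee_pos: [0.5889, 0.3157, 0.1916]
tool_rot: [179.9, -0.2, 62.0]
force: [0.2, 0.9, 0.8]
gripper_width: 0.056
t 38.75 p [0.5889 0.3157 0.1916] rot [179.9  -0.2  62. ] F [0.2 0.9 0.8] w 0.056 j [ -8.  29. -32.  90.  17.  65. -71.]
shift cm [-22.86  -9.3    0.05]
turn [ 0.002 -0.004 -0.   ]
or [-0.006 -0.004  3.142]
```

View pics/s19.png

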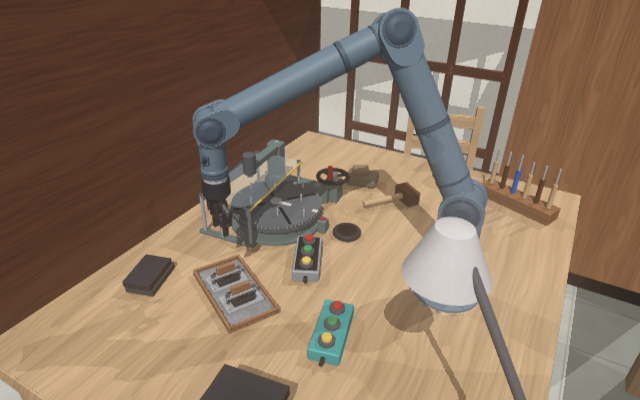

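```bash
python3 -m inch '[[[-1.2,-0.45,0],[0,0,0],-1],[[-2.4,-1,0],[0,0,0],-1],[[-3.6,-1.5,0],[0,0,0],-1],[[-4,-1.6,0],[0,0,0],-1],[[-4,-1.6,0],[0,0,0],-1],[[-3.6,-1.5,0],[0,0,0],-1],[[-2.4,-1,0],[0,0,0],-1],[[-1.2,-0.45,0],[0,0,0],-1],[[-0.4,-0.2,0],[0,0,-0.05],-1],[[0,0,0],[0,0,-0.13],-1]]';python3 -m inch '[[[0,0,0],[0,0,-0.14],-1],[[0,0,0],[0,0,-0.14],-1],[[0,0,0],[0,0,-0.14],-1],[[0,0,0],[0,0,-0.14],-1],[[0,0,0],[0,0,-0.14],-1],[[0,0,0],[0,0,-0.07],-1],[[0,0,0],[0,0,0],-1]]'
python3 - <<'E'
from h import *
st();go(.3991,.1565,.085,116.4)
t=cam("top");cv2.imwrite("pics/t20.png",t["frame"][:,:,::-1]);crop(cam("side"),230,120,350,290,3.5,"pics/s20.png")
crop(t,310,100,370,210,5,"pics/t20c.png")
E
```

```text
time_s: 39.8
ee_pos: [0.3988, 0.1569, 0.1882]
tool_rot: [179.9, -0.0, 72.5]
force: [-0.3, 0.6, -0.0]
gripper_width: -0.0003
time_s: 40.5
ee_pos: [0.3995, 0.1579, 0.1882]
tool_rot: [179.9, -0.0, 116.5]
force: [-0.1, 1.0, 0.0]
gripper_width: -0.0
t 40.5 p [0.3995 0.1579 0.1882] rot [179.9  -0.  116.5] F [-0.1  1.   0. ] w -0.0 j [  9.   2. -36. 121.   2.  56.  -2.]
shift cm [-0.11 -0.11 10.32]
turn [ 0.001 -0.     0.001]
or [ 1.000e-03  2.000e-03 -3.141e+00]
```

View pics/t20.png

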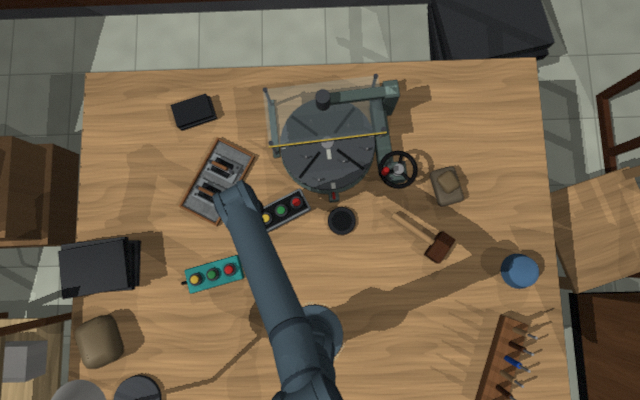

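View pics/s20.png

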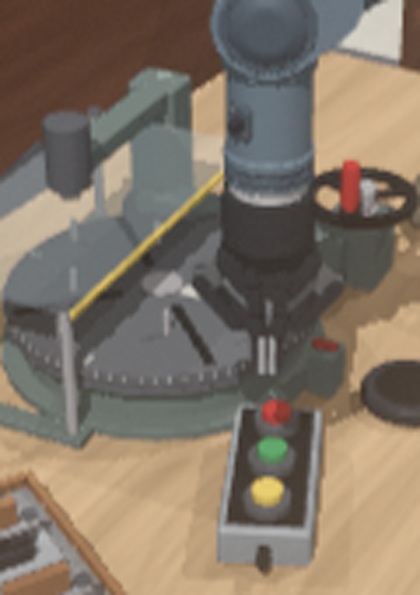

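View pics/t20c.png

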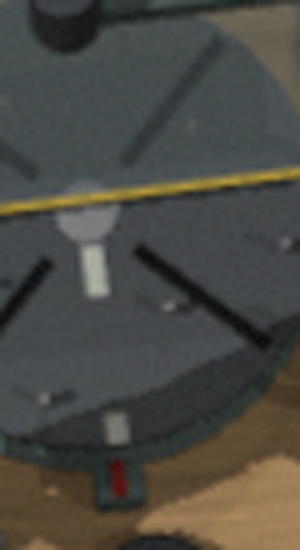

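The white line points at the red mark, within about 1 px. Both plates are in the tray at (227,164) and (212,187). The tool is above the yellow key of the grey box, so I'll press it now.

```bash
python3 -m inch '[[[-0.1,-0.1,2],[0,0,0],-1],[[0,0,3],[0,0,0],-1],[[0,0,3],[0,0,0],-1],[[0,0,2],[0,0,0],-1],[[0,0,0.8],[0,0,0],-1],[[0,0,0],[0,0,0],-1],[[0,0,0],[0,0,0],-1]]'
python3 - <<'E'
from h import *
st();go(.3991,.1565,.062,116.4)
crop(cam("side"),270,180,350,290,5,"pics/s21.png")
E
```

```text
time_s: 41.3
ee_pos: [0.3991, 0.1562, 0.0807]
tool_rot: [179.9, -0.0, 116.4]
force: [-0.0, -0.3, -0.2]
gripper_width: -0.0001
t 41.3 p [0.3991 0.1562 0.0807] rot [179.9  -0.  116.4] F [-0.  -0.3 -0.2] w -0.0001 j [  6.  14. -35. 126.  12.  43. -10.]
shift cm [0.03 0.01 1.87]
turn [ 0.002 -0.     0.   ]
or [ 0.000e+00  2.000e-03 -3.142e+00]
```

View pics/s21.png

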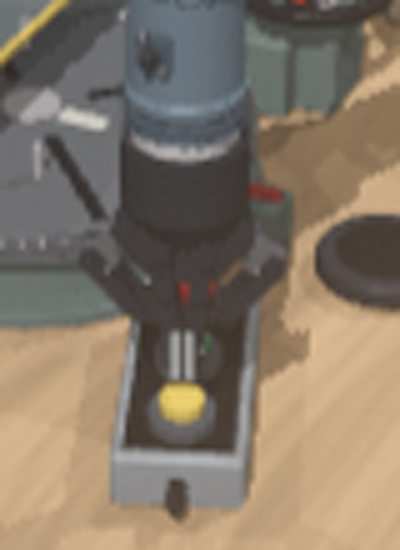

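```bash
python3 -m inch '[[[0,0,1],[0,0,0],-1],[[0,0,0.8],[0,0,0],-1],[[0,0,0.4],[0,0,0],-1],[[0,0,0.3],[0,0,0],-1],[[0,0,0],[0,0,0],-1]]'
```

```text
time_s: 41.85
ee_pos: [0.3989, 0.1557, 0.0564]
tool_rot: [-179.9, 0.1, 116.4]
force: [-3.6, -2.9, 16.6]
gripper_width: 0.0004
```

The force reached 16 N at z = 0.056 m, so the yellow key is on its stop. Now I'll raise, shift to green, and check.

```bash
python3 -m inch '[[[0,0,0],[0,0,0],-1],[[0,0,-0.8],[0,0,0],-1],[[0,0,-1.5],[0,0,0],-1],[[0,0,-1],[0,0,0],-1],[[0,0,0],[0,0,0],-1]]'
python3 - <<'E'
from h import *
st();go(.4258,.1025,.085,116.4)
E
```

```text
time_s: 42.35
ee_pos: [0.3992, 0.156, 0.089]
tool_rot: [179.8, 0.0, 116.4]
force: [-0.2, 0.2, -0.4]
gripper_width: 0.0001
t 42.35 p [0.3992 0.156  0.089 ] rot [179.8   0.  116.4] F [-0.2  0.2 -0.4] w 0.0001 j [  7.  13. -36. 126.  11.  44. -10.]
shift cm [-5.98 -0.    0.4 ]
turn [0.003 0.001 0.   ]
or [-1.000e-03  4.000e-03 -3.142e+00]
```

```bash
python3 -m inch '[[[-1,0,0],[0,0,0],-1],[[-2,0,0],[0,0,0],-1],[[-2,0,0],[0,0,0],-1],[[-1,0,0],[0,0,0],-1],[[0,0,0],[0,0,0],-1],[[0,0,0],[0,0,0],-1]]'
python3 - <<'E'
from h import *
st();t=cam("top");s=cam("side");tray(t)
crop(s,180,150,350,320,4,"pics/s22.png")
E
```

```text
time_s: 42.95
ee_pos: [0.4244, 0.1021, 0.0875]
tool_rot: [-180.0, -0.0, 116.4]
force: [0.3, 1.4, -0.1]
gripper_width: -0.0002
t 42.95 p [0.4244 0.1021 0.0875] rot [-180.    -0.   116.4] F [ 0.3  1.4 -0.1] w -0.0002 j [ 12.  13. -33. 125.  10.  44.  -2.]
tray C [0.5439 0.3377] long dir [ 0.883 -0.469] yaw x 62.0 [np.float64(0.27), np.float64(0.136)]
```

View pics/s22.png

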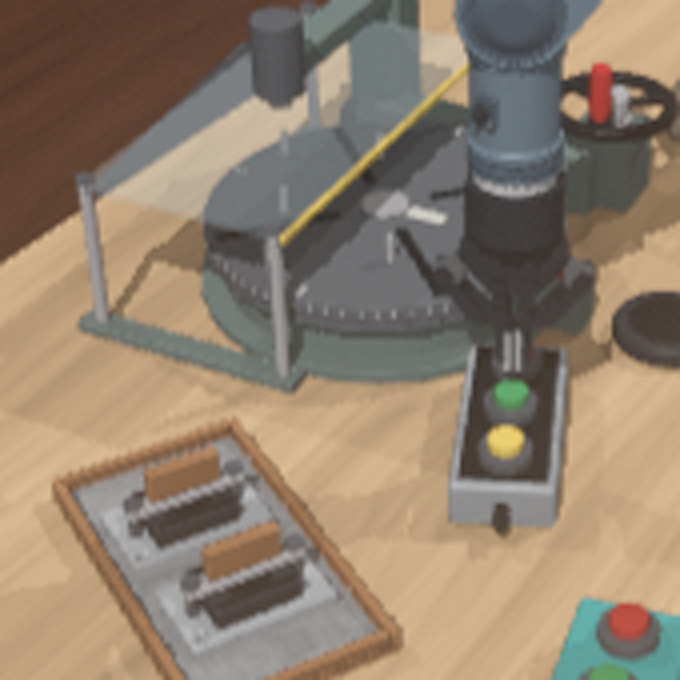

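Yellow is up again at (306,260), both plates are flat in the tray, and the tool is over green at (308,248). Now I'll press green.

```bash
python3 -m inch '[[[0,0.1,1],[0,0,0],-1],[[0,0,1],[0,0,0],-1],[[0,0,0.6],[0,0,0],-1],[[0,0,0.4],[0,0,0],-1],[[0,0,0.1],[0,0,0],-1],[[0,0,0],[0,0,0],-1]]'
```

```text
time_s: 43.65
ee_pos: [0.4249, 0.1026, 0.0567]
tool_rot: [-179.9, -0.0, 116.4]
force: [-2.5, 1.4, 3.9]
gripper_width: -0.0002
```

```bash
python3 -m inch '[[[0,0,0.15],[0,0,0],-1],[[0,0,0.1],[0,0,0],-1],[[0,0,0],[0,0,0],-1]]'
```

```text
time_s: 43.95
ee_pos: [0.4251, 0.1027, 0.0562]
tool_rot: [-179.8, 0.1, 116.4]
force: [-8.8, -1.1, 21.7]
gripper_width: 0.0003
```

Green is on its stop. I'll raise clear and do the final checks.

```bash
python3 -m inch '[[[0,0,-0.8],[0,0,0],-1],[[0,0,-2],[0,0,0],-1],[[0,0,-3],[0,0,0],-1],[[0,0,-4],[0,0,0],-1],[[0,0,-4],[0,0,0],-1],[[0,0,-3],[0,0,0],-1],[[0,0,0],[0,0,0],-1],[[0,0,0],[0,0,0],-1]]'
python3 - <<'E'
from h import *
st();t=cam("top");s=cam("side");tray(t)
crop(s,180,150,380,320,4,"pics/s23.png");crop(t,170,100,420,240,3.2,"pics/t23.png")
E
```

```text
time_s: 44.75
ee_pos: [0.4264, 0.1022, 0.2228]
tool_rot: [179.9, 0.1, 116.4]
force: [-0.1, -0.6, -0.4]
gripper_width: -0.0002
t 44.75 p [0.4264 0.1022 0.2228] rot [1.799e+02 1.000e-01 1.164e+02] F [-0.1 -0.6 -0.4] w -0.0002 j [ 16.   1. -35. 118.   1.  61.   7.]
tray C [0.5429 0.3359] long dir [ 0.878 -0.478] yaw x 61.4 [np.float64(0.271), np.float64(0.139)]
```

View pics/s23.png

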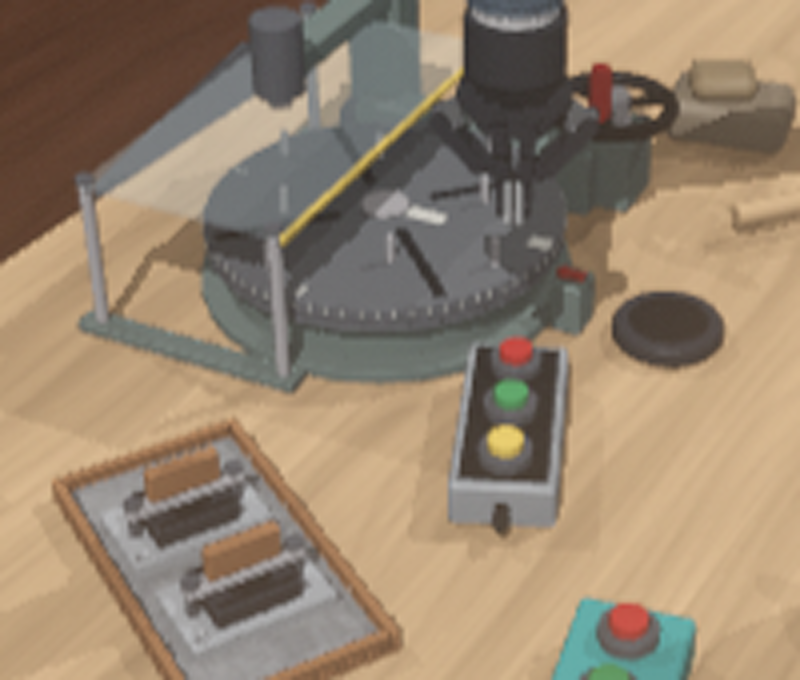

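View pics/t23.png

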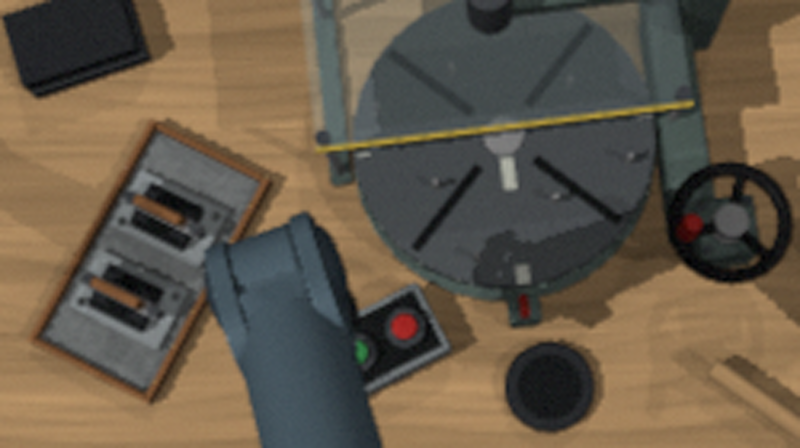

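All three keys are up, the white line at (333,186) stands at the mark at (334,196), and the two plates lie flat in the tray. The round stone, the mallet and the rough stone have not visibly moved. I'll hand the job in.

```bash
python3 -c "
from bench import ctrl
print(ctrl.job_done())"
```

```text
the job is handed in; nothing more can be done
None
```

I handed the job in at about 45 s of the 210 s allowed; the interface gives no verdict, so I can't say whether it passed.

- **Unloading:** Two stations were loaded, 0 and 1. I turned the handwheel to bring each to the red mark, station 1 first. I lifted each plate straight up and laid both flat, side by side, in the tray.
- **Crosswise plate:** Plate 0 was not on its pins. It lay crosswise between them, so I gripped it at that angle instead.
- **Homing and keys:** I unloaded station 0 last, so the white line was already at the red mark and needed no extra turn. I then pressed yellow and after it green, both to their stops (about 17 N and 22 N), and never touched red.

**Last checks:**
- In the last pictures both plates lie flat in the tray and all keys are up. The white line is within about 1 px of the red mark, roughly 2–3 mm by estimate against the 10 mm allowed.
- The two cameras disagreed by up to about 5 mm on where the plates sit across the tray. Either way they are inside the limits.
- The last tray fit came out 1–2 mm off the earlier ones. In that picture the arm stood close beside the tray, so I don't take it as movement.
- The round stone, mallet and rough stone show no visible movement. I judged that from the pictures and did not measure it.

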